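# Make up the drive-axis kit

### The job

Make up the kit for one drive axis in the tray: stand the long stepper motor shaft up in the square nest, lay the large ball bearing flat in the wide round nest, stand the shaft coupling on end in the narrow round nest, and stand the limit switch, lever up, lengthways in the oblong nest, each resting on its nest's floor. Set each part down gently, do not let it drop. The short motor and the small bearing belong to another job: leave them where they are.

Things in the scene. Friction and masses are not known exactly. Their poses are not given: they have to be found in the camera images.
- motor: The long stepper motor, wanted: upright, 42.3 mm square with cut corners, body 48 mm tall, aluminium end caps, black middle; on top a boss (22 mm across, 2 mm high) and a 5 mm shaft, its tip 68 mm above the underside. Loose, about 0.36 kg, stands on the table, any yaw. Origin: centre of the underside; z up along the shaft, x and y square to the flat sides.
- short_motor: The short stepper motor, NOT wanted: the same 42.3 mm square motor but its body is only 28 mm tall (shaft tip 48 mm above the underside). Loose, stays where it stands. Origin: centre of the underside, z up.
- bearing: The large ball bearing, wanted: flat steel ring lying on the table, 47 mm outer diameter, 17 mm bore, 14 mm thick, dark seal between the races. Loose, about 0.115 kg. Origin: centre of the underside, z up along its axis.
- small_bearing: The small ball bearing, NOT wanted: 30 mm outer diameter, 10 mm bore, 9 mm thick. Loose, stays where it lies. Origin: centre of the underside, z up.
- coupling: The shaft coupling, wanted: plain aluminium cylinder 25 mm in diameter and 30 mm tall with thin dark cuts round its middle, standing on end. Loose, 35 g. Origin: centre of the underside, z up along its axis.
- switch: The limit switch, wanted: black block 49 mm long (its x), 17.5 mm thick (its y) and 24 mm tall, standing on the table with a steel lever and a small white roller on top; the roller is at its +x end and reaches 38 mm above the underside. Loose, 60 g, any yaw. Origin: centre of the underside, z up.
- nest_motor: Grey plate 76 x 76 x 8 mm fixed in the kit tray: four such, 80 mm apart, two by two in any order, in an aluminium tray 172 mm square, rim 12 mm high. Origin: centre of the plate's underside, 4 mm above the table, below the pocket's centre; z up, x, y along its edges. Pocket 5 mm deep: floor at z = 3 mm, lip at 8 mm. Pocket shape: square, 58 x 58 mm: the motor's.
- nest_bearing: Grey plate 76 x 76 x 8 mm fixed in the kit tray: four such, 80 mm apart, two by two in any order, in an aluminium tray 172 mm square, rim 12 mm high. Origin: centre of the plate's underside, 4 mm above the table, below the pocket's centre; z up, x, y along its edges. Pocket 5 mm deep: floor at z = 3 mm, lip at 8 mm. Pocket shape: the wide round one, 63 mm in diameter: the bearing's.
- nest_coupling: Grey plate 76 x 76 x 8 mm fixed in the kit tray: four such, 80 mm apart, two by two in any order, in an aluminium tray 172 mm square, rim 12 mm high. Origin: centre of the plate's underside, 4 mm above the table, below the pocket's centre; z up, x, y along its edges. Pocket 5 mm deep: floor at z = 3 mm, lip at 8 mm. Pocket shape: the narrow round one, 41 mm in diameter: the coupling's.
- nest_switch: Grey plate 76 x 76 x 8 mm fixed in the kit tray: four such, 80 mm apart, two by two in any order, in an aluminium tray 172 mm square, rim 12 mm high. Origin: centre of the plate's underside, 4 mm above the table, below the pocket's centre; z up, x, y along its edges. Pocket 5 mm deep: floor at z = 3 mm, lip at 8 mm. Pocket shape: oblong, 63 mm (its x) by 33 mm (its y): the switch's.

How it is judged:
By the outcome, as a careful person would: the job done as asked, in the order asked, and still so for the second after the job is handed in, with the robot touching nothing.
It also fails if it takes over 109 s, if anything falls off the work surface, if the arm or the gripper's body presses on something with over 40 N, if the wrist force passes 120 N, or if a joint passes its speed limit or range.

### The arm

A 6-joint arm with a two-finger parallel gripper is mounted at the origin on the work surface. World frame = base frame: x ahead of the robot, y to its left, z up, the work surface at z = 0. Lengths are in m, angles in rad, forces in N, time in s.
With the tool pointing down it reaches from about 0.275 to 0.725 m from the base axis. Payload 15.9 kg.
Tool frame: the origin (TCP) lies at the very end of the fingers, on their centre line; the grasp point (between the pads) lies 19 mm behind it; x points along the fingers, z is the direction in which the jaws open and shut, and the axes are right-handed (so a half turn about x gives the same grasp; the last joint's range is limited). The gripper opens to 85 mm and grips with 20 to 120 N. Pads are 22 mm wide; open, the fingers measure 114 mm over their backs; the gripper's body (76 mm by 85 mm) begins 54 mm behind the grasp point. The pads swing forward as they close: fully open they stand 13 mm farther back than shut.
Start: joints at [-1.263, 0.213, -0.034, 1.323, 0, 1.571], TCP at [0.151, -0.476, 0.231] pointing down, gripper open.
Joint ranges: [-2.98, 2.98], [-0.74, 1.72], [-1.14, 1.35], [-2.1, 2.04], [-1.57, 1.44], [-3.14, 3.14]. Speed limits (rad/s): [1.89, 1.89, 2.39, 2.57, 3.14, 3.14].

### API

Orientations are given as a unit quaternion [x, y, z, w].
In Python, from workcell import manip gives the robot as it stands.
- The arm moves only by the tool drive_tool, never from a script. Its argument "series" is a list of rows, each a list of 5 numbers: the shift along the tool's x, y, z in cm, then the turn about the tool's x in degrees, then the closure, from -1 (fully open) to 1 (shut). A call has 1 to 8 rows; each row shifts and turns the commanded pose from where the row before left it, along the tool's axes as they then stand; what a row does not reach is not made up. A row lasts 1/8 s, in which the tool goes at most 62.5 mm and 10.7 degrees, less where a joint would pass 70% of its speed; a pose out of reach is approached as far as the arm can. A call with a gripper value outside its range is refused whole. The fingers move at their own pace and stop on an object; the grip force is fixed at half the most. Time passes only in rows, so rows that do not move let the fingers close. It gives the time, the measured TCP pose, the force and the opening at its end, in the units of the state.
- manip.read_state(): the state, without advancing time (a new reading comes with each control period).
- manip.capture(name): name is "side" or "top" or "wrist"; returns a dict with "color" (384x512x3 uint8, red, green, blue), "fx", "fy", "cx", "cy" (pixels), "R" (3x3) and "t" (3): a world point X has camera coordinates R X + t; the wrist camera has in their place "mount" (4x4, takes a point from camera to tool coordinates, whose origin is the TCP and whose axes are the tool frame's). Camera axes: x right, y down, z forward; pixel columns grow to the right and rows downward; lengths in m; the calibration is good to about 2 mm. The wrist camera is an equidistant fisheye: a pixel r from the principal point sees the ray r / f radians off the axis. A picture is of the moment at which its call begins: read the wrist's pose just before it. There is no depth.
- manip.close_job(): hands the job in, once; it reports no verdict.
The state is a dict: "clock": time; "joint_pos": joint angles; "qvel": joint speeds; "joint_torque": joint torques, N m; "eef_pos": TCP position; "eef_rot": TCP orientation; "ft_force": force on the tool from outside, world axes, zero at the start; "torque": the same for the moment, N m; "finger_gap": finger opening in m.
Only numpy, scipy, OpenCV 4.12 (cv2) and the standard library are available. Lean on these libraries where they do the work, as an engineer would, in place of code of your own. Each camera call takes 0.05 s, during which the arm holds its last target.

## Working session

There is one attempt and no reset: what is moved stays moved. The work goes in short steps, Python scripts to look and compute and a tool call to move; the robot and the scene stay as the last step left them, time stands still between calls to the robot, and variables do not carry over. Pictures are saved under pics/ and viewed, and the job is handed in when it is done.

Besides the shell and the picture viewer there is one more tool, called after "Request:" by a JSON object that holds its "name" and its "arguments", one argument or row to a line. drive_tool: Moves the arm, as the interface text tells. Its arguments: {"type":"object","properties":{"series":{"type":"array","items":{"type":"array","items":{"type":"number"}}}},"required":["series"]}

```bash
ls; mkdir -p pics; python3 - <<'E'
from workcell import manip
import cv2,numpy as np,pickle
s=manip.read_state();print(s)
for n in ["side","top","wrist"]:
    c=manip.capture(n);cv2.imwrite(f"pics/{n}0.png",c["color"][:,:,::-1])
    pickle.dump((c,s),open(f"{n}0.pkl","wb"))
    print(n,{k:np.round(v,4).tolist() for k,v in c.items() if k!="color"})
E
```

```text
pics
{'clock': 0.0, 'joint_pos': array([-1.26302862e+00,  2.13365537e-01, -3.50313172e-02,  1.32353128e+00,
        1.01997132e-05,  1.57079044e+00]), 'qvel': array([ 0.00096139, -0.00107202, -0.00022605, -0.00023576, -0.00049237,
        0.00052755]), 'joint_torque': array([-2.38322194e-03, -6.86160278e+01,  4.87124598e+01,  1.69386651e-02,
       -2.19178078e-04, -4.64696245e-05]), 'eef_pos': array([ 0.15136536, -0.47617885,  0.23082251]), 'eef_rot': array([ 0.4176904 ,  0.57105222, -0.4172121 ,  0.57041052]), 'ft_force': array([ 0.07920866,  0.71239648, -0.85064755]), 'torque': array([-0.00981929, -0.01449739,  0.00307776]), 'finger_gap': 0.08555840905466701}
side {'fx': 485.1965, 'fy': 485.1965, 'cx': 258.9845, 'cy': 194.5905, 'R': [[-0.9488, -0.3151, -0.0215], [-0.1875, 0.6166, -0.7646], [0.2542, -0.7214, -0.6441]], 't': [0.4672, 0.1413, 1.0811]}
top {'fx': 451.6984, 'fy': 451.6984, 'cx': 257.9387, 'cy': 182.7734, 'R': [[-0.0159, -0.9997, -0.0171], [-0.9919, 0.018, -0.1255], [0.1258, 0.0149, -0.9919]], 't': [0.025, 0.4997, 1.1442]}
wrist {'fx': 297.3186, 'fy': 297.3186, 'cx': 251.8233, 'cy': 196.206, 'mount': [[0.0005, -0.2741, 0.9617, -0.1441], [0.0009, -0.9617, -0.2741, 0.0698], [1.0, 0.001, -0.0003, 0.0006], [0.0, 0.0, 0.0, 1.0]]}
```

View pics/top0.png

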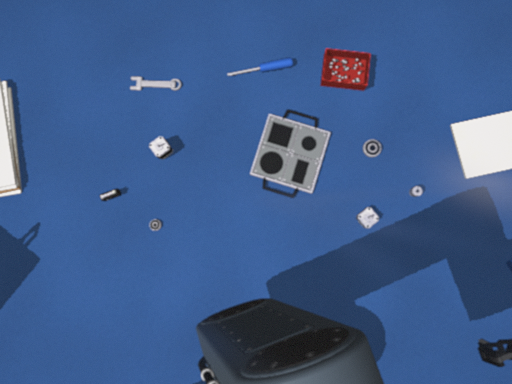

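View pics/side0.png

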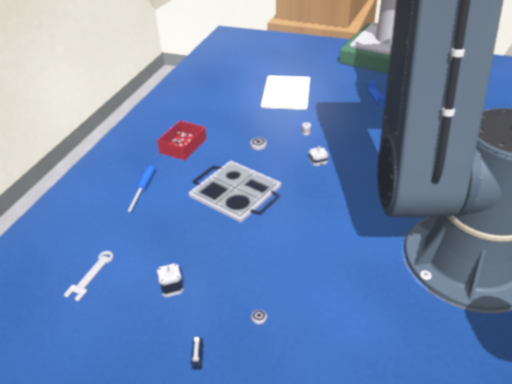

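View pics/wrist0.png

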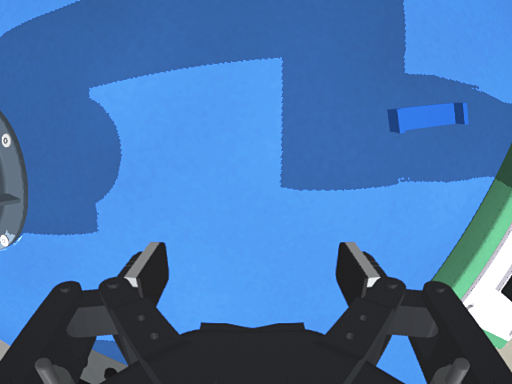

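The top view shows the tray at about (291,152), a motor at (160,147) (left), the other at (368,216), a large bearing at (372,148), a coupling at (417,190), the switch at (110,194) and the small bearing at (155,225). I'll enlarge these.

```bash
python3 - <<'E'
import pickle,cv2,numpy as np
c,_=pickle.load(open("top0.pkl","rb"));im=c["color"][:,:,::-1]
s,_=pickle.load(open("side0.pkl","rb"));si=s["color"][:,:,::-1]
def crop(i,x,y,w,h,k): return cv2.resize(i[y:y+h,x:x+w],None,fx=k,fy=k,interpolation=cv2.INTER_CUBIC)
cv2.imwrite("pics/a1.png",crop(im,240,100,110,100,6))
P=lambda i,x,y:crop(i,x-22,y-22,44,44,5)
r1=np.hstack([P(im,160,147),P(im,372,148),P(im,417,190)]);r2=np.hstack([P(im,110,194),P(im,368,216),P(im,155,225)])
cv2.imwrite("pics/a2.png",np.vstack([r1,r2]))
r1=np.hstack([P(si,170,278),P(si,258,143),P(si,306,129)]);r2=np.hstack([P(si,197,352),P(si,318,155),P(si,259,316)])
cv2.imwrite("pics/a3.png",np.vstack([r1,r2]))
E
```

```text
(no output)
```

View pics/a1.png

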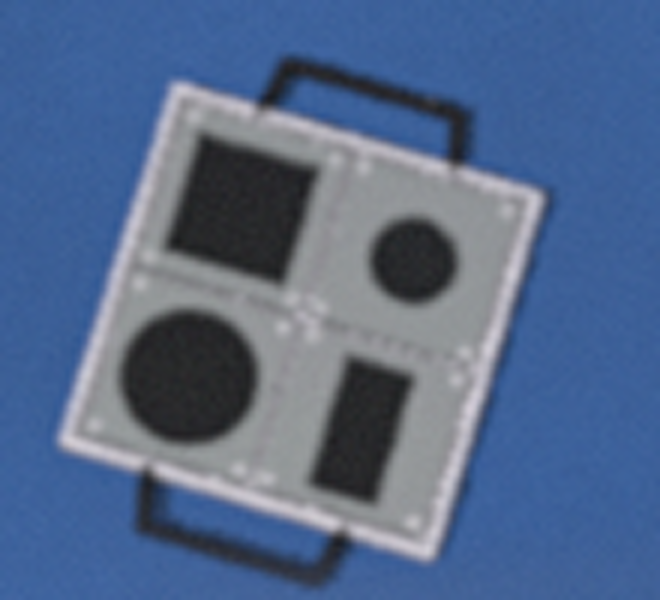

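View pics/a2.png

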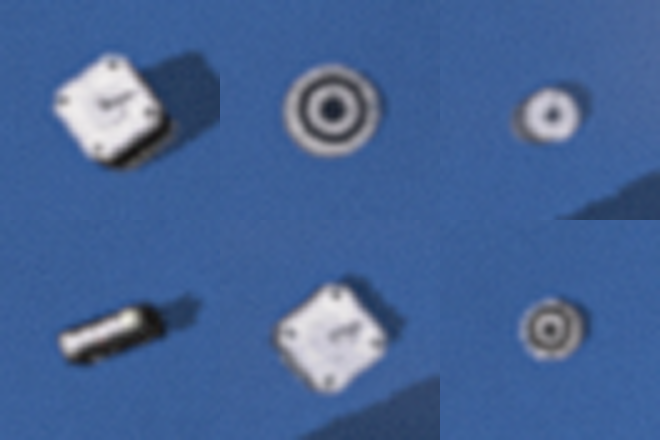

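View pics/a3.png

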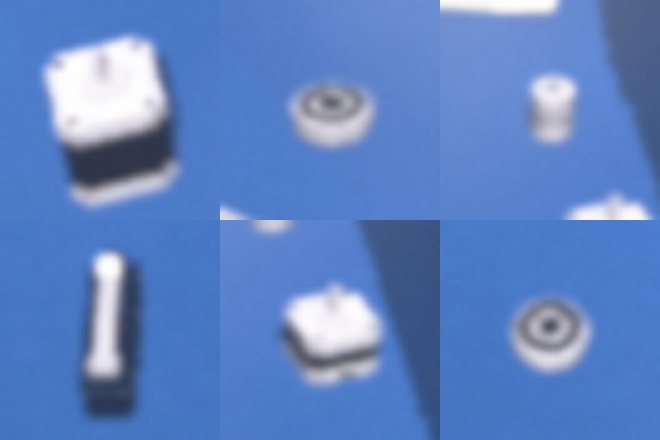

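Long motor is the left one: it has the tall black side face and the longer shadow. The tray has the square nest top-left, narrow round top-right, wide round bottom-left and oblong bottom-right. Next I localise from both views.

```bash
cat > h.py <<'E'
import pickle,cv2,numpy as np
def load(n): return pickle.load(open(n,"rb"))
def cast(c,px,z):
    px=np.atleast_2d(px).astype(float)
    d=np.c_[(px[:,0]-c["cx"])/c["fx"],(px[:,1]-c["cy"])/c["fy"],np.ones(len(px))]
    R=np.array(c["R"]);t=np.array(c["t"]);C=-R.T@t;D=d@R
    return C+D*((z-C[2])/D[:,2])[:,None]
def ray(c,px):
    d=np.array([(px[0]-c["cx"])/c["fx"],(px[1]-c["cy"])/c["fy"],1.]);R=np.array(c["R"]);return -R.T@np.array(c["t"]),R.T@d/np.linalg.norm(d)
def tri(rays):
    A=np.zeros((3,3));b=np.zeros(3)
    for C,d in rays:
        M=np.eye(3)-np.outer(d,d);A+=M;b+=M@C
    X=np.linalg.solve(A,b)
    return X,[np.linalg.norm((np.eye(3)-np.outer(d,d))@(X-C)) for C,d in rays]
from scipy.spatial.transform import Rotation as Ro
def wpose(s): return Ro.from_quat(s["eef_rot"]).as_matrix(),np.array(s["eef_pos"])
def wray(c,s,px):
    u=np.array([px[0]-c["cx"],px[1]-c["cy"]])/c["fx"];r=np.linalg.norm(u)
    d=np.r_[u/max(r,1e-9)*np.sin(r),np.cos(r)]
    M=np.array(c["mount"]);R,p=wpose(s)
    return R@M[:3,3]+p,R@(M[:3,:3]@d)
def wcast(c,s,px,z):
    o=[]
    for q in np.atleast_2d(px):
        C,d=wray(c,s,q);o.append(C+d*(z-C[2])/d[2])
    return np.array(o)
E
python3 - <<'E'
from h import *
for n in ["top0","side0"]:
    c,_=load(n+".pkl");im=c["color"].astype(int)
    dark=(im.max(2)<70).astype(np.uint8)
    sat=(im.max(2)-im.min(2));white=((sat<50)&(im.min(2)>110)).astype(np.uint8)
    for nm,m in [("dark",dark),("white",white)]:
        k,l,st,ce=cv2.connectedComponentsWithStats(m)
        for i in range(1,k):
            x,y,w,h,a=st[i]
            if 12<a<8000 and y<(250 if n[0]=="t" else 384): 
                pts=np.argwhere(l==i)[:,::-1].astype(np.float32);r=cv2.minAreaRect(pts)
                X=cast(c,ce[i],0.01)[0]
                if X[0]<0.9 and abs(X[1])<.5: print(n,nm,a,np.round(ce[i],1),(w,h),np.round(r[1],1),round(r[2],1),np.round(X[:2],4))
E
```

```text
top0 dark 92 [302.1 115.9] (np.int32(34), np.int32(17)) [33.5  8.6] 16.2 [ 0.6824 -0.1052]
top0 dark 383 [279.8 134.4] (np.int32(24), np.int32(24)) [19.8 19.3] 17.4 [ 0.6326 -0.044 ]
top0 dark 138 [308.5 143. ] (np.int32(14), np.int32(13)) [12. 12.] 45.0 [ 0.6076 -0.1203]
top0 dark 37 [166.5 153.2] (np.int32(12), np.int32(10)) [ 3.2 14.2] 48.4 [0.5871 0.261 ]
top0 dark 362 [271.  162.4] (np.int32(21), np.int32(22)) [21. 20.] 90.0 [ 0.5569 -0.0189]
top0 dark 225 [299.7 171.4] (np.int32(16), np.int32(23)) [10.4 21.4] 16.7 [ 0.5313 -0.0947]
top0 dark 75 [277.4 189.5] (np.int32(35), np.int32(17)) [34.8  8.6] 17.4 [ 0.484  -0.0343]
top0 dark 65 [113.2 194.8] (np.int32(18), np.int32(12)) [ 6.3 18.8] 63.4 [0.4775 0.4019]
top0 white 13 [344.   61.2] (np.int32(5), np.int32(4)) [4.5 2.2] 26.6 [ 0.8337 -0.224 ]
top0 white 103 [243.2  71. ] (np.int32(33), np.int32(9)) [ 2.9 32.8] 78.7 [0.812  0.0524]
top0 white 15 [345.9  68. ] (np.int32(5), np.int32(5)) [4.4 3.6] 14.0 [ 0.8143 -0.2285]
top0 white 18 [342.   76.4] (np.int32(9), np.int32(4)) [8.2 2.6] 9.5 [ 0.7906 -0.2169]
top0 white 419 [153.8  
[... 2268 characters left out ...]
 274.2] (np.int32(25), np.int32(22)) [18.9 22.6] 76.0 [0.6148 0.2496]
side0 white 855 [442.2 282.8] (np.int32(56), np.int32(40)) [65.7 17.6] 30.5 [0.0544 0.0996]
side0 white 463 [495.  291.4] (np.int32(40), np.int32(23)) [22. 39.] 90.0 [-0.0489  0.0908]
side0 white 67 [172.6 292.8] (np.int32(20), np.int32(9)) [ 4.1 20.2] 75.3 [0.5847 0.2931]
side0 white 16 [432.6 292.8] (np.int32(9), np.int32(6)) [9.4 1.4] 33.7 [0.0721 0.1326]
side0 white 43 [454.  303.6] (np.int32(21), np.int32(9)) [21.5  2.3] 21.3 [0.0298 0.1478]
side0 white 148 [258.5 316.9] (np.int32(14), np.int32(14)) [13. 13.] 90.0 [0.3948 0.2962]
side0 white 144 [195.7 349.4] (np.int32(8), np.int32(25)) [ 6.2 24.2] 3.2 [0.484  0.4006]
```

```bash
cat >> h.py <<'E'
def plan(s,xyz,zdir=None):
    """shift in current tool axes (cm), turn about tool x (deg) to bring tool z (mod 180) on zdir"""
    R,p=wpose(s);d=R.T@(np.array(xyz)-p)*100
    out=np.round(d,2)
    turn=None
    if zdir is not None:
        z=R.T@np.r_[np.array(zdir)[:2],0.];a=np.degrees(np.arctan2(-z[1],z[2]));a=(a+90)%180-90;turn=round(a,1)
    print("tool shift cm",out,"turn",turn,"j6",np.round(s["joint_pos"][5],2),"R y,z",np.round(R[:,1],3),np.round(R[:,2],3))
E
python3 - <<'E'
from h import *
from workcell import manip
T,_=load("top0.pkl");S,_=load("side0.pkl")
print("motor top",cast(T,[158.8,146.1],.048),"side",cast(S,[169,274.2],.048))
for n,a,b in [("motor",(158.8,146.1),(169,274.2)),("bearing",(371.5,147.6),(258,143)),("coup",(416.8,190.7),(305.9,128.3))]:
    print(n,tri([ray(T,a),ray(S,b)]))
for n,px in [("nm",(279.8,134.4)),("nc",(308.5,143)),("nb",(271,162.4)),("ns",(299.7,171.4)),("bear",(371.5,147.6)),("tray",(292.2,153.5))]: print(n,cast(T,px,.009))
s=manip.read_state();plan(s,[.6,.27,.2])
E
```

```text
motor top [[0.59885467 0.27278975 0.048     ]] side [[0.59481621 0.27759367 0.048     ]]
motor (array([0.59889907, 0.27368423, 0.04252279]), [np.float64(0.0011582829352418294), np.float64(0.0011582829352417773)])
bearing (array([ 0.59181583, -0.28843782,  0.00681232]), [np.float64(0.0006480433731136136), np.float64(0.0006480433731136273)])
coup (array([ 0.47405396, -0.40044174,  0.01076392]), [np.float64(6.130986067311687e-05), np.float64(6.130986067329172e-05)])
nm [[ 0.63289095 -0.04405809  0.009     ]]
nc [[ 0.60782146 -0.12035106  0.009     ]]
nb [[ 0.55704616 -0.01892072  0.009     ]]
ns [[ 0.53135642 -0.09469843  0.009     ]]
bear [[ 0.59201511 -0.28777613  0.009     ]]
tray [[ 0.58008387 -0.07601907  0.009     ]]
tool shift cm [  3.14  65.36 -57.53] turn None j6 1.57 R y,z [ 0.953  0.303 -0.   ] [ 0.303 -0.953 -0.001]
```

Request:
{"name": "drive_tool", "arguments": {
  "series": [
    [0, 3.6, -3.2, 0, -1],
    [0, 3.6, -3.2, 0, -1],
    [0, 3.6, -3.2, 0, -1],
    [0, 3.6, -3.2, 0, -1],
    [0, 3.6, -3.2, 0, -1],
    [0, 3.6, -3.2, 0, -1],
    [0, 3.6, -3.2, 0, -1],
    [0, 3.6, -3.2, 0, -1]
  ]
}}

```text
clock: 1.15
eef_pos: [0.3489, -0.1438, 0.2313]
eef_rot: [0.417, 0.571, -0.417, 0.571]
ft_force: [1.0, -0.7, -0.1]
finger_gap: 0.0854
```

Request:
{"name": "drive_tool", "arguments": {
  "series": [
    [0, 3.6, -3.2, 0, -1],
    [0, 3.6, -3.2, 0, -1],
    [0, 3.6, -3.2, 0, -1],
    [0, 3.6, -3.2, 0, -1],
    [0, 3.6, -3.2, 0, -1],
    [0, 3.6, -3.2, 0, -1],
    [0, 3.6, -3.2, 0, -1],
    [0, 3.6, -3.2, 0, -1]
  ]
}}

```text
clock: 2.15
eef_pos: [0.5475, 0.1823, 0.2311]
eef_rot: [0.415, 0.574, -0.413, 0.572]
ft_force: [0.3, -0.4, -0.0]
finger_gap: 0.0856
```

```bash
cat >> h.py <<'E'
def shot(name):
    from workcell import manip
    s=manip.read_state();c=manip.capture("wrist");pickle.dump((c,s),open(name+".pkl","wb"));cv2.imwrite(f"pics/{name}.png",c["color"][:,:,::-1]);return c,s
E
python3 - <<'E'
from h import *
c,s=shot("w1");plan(s,[.599,.2735,.2])
E
```

```text
tool shift cm [ 3.14  7.75 -7.04] turn None j6 3.14 R y,z [ 0.95   0.313 -0.   ] [ 0.313 -0.95  -0.005]
```

View pics/w1.png

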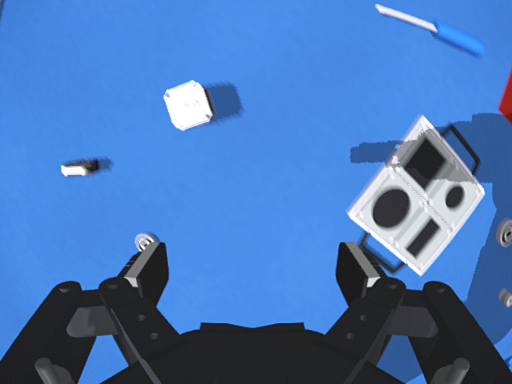

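The wrist view shows the long motor's top at about (188,105), the switch at (80,168), the small bearing at (146,242) and the tray on the right. j6 is at its limit, so I'll turn the tool back. First I need the motor's yaw.

```bash
python3 - <<'E'
from h import *
c,s=load("w1.pkl");im=c["color"].astype(int)
sat=im.max(2)-im.min(2);m=((sat<60)&(im.min(2)>120)).astype(np.uint8)
k,l,st,ce=cv2.connectedComponentsWithStats(m)
for i in range(1,k):
    if st[i][4]>40 and st[i][0]<250 and st[i][1]<260:
        cn=cv2.findContours((l==i).astype(np.uint8),cv2.RETR_EXTERNAL,cv2.CHAIN_APPROX_NONE)[0][0][:,0]
        W=wcast(c,s,cn,.048 if st[i][4]>500 else .03)
        r=cv2.minAreaRect((W[:,:2]*1000).astype(np.float32));print(st[i],ce[i],r)
E
```

```text
[ 164   80   49   50 1664] [187.75961538 105.13521635] ((601.580810546875, 275.31817626953125), (49.940547943115234, 45.949729919433594), 36.785457611083984)
[ 61 165  26  11 222] [ 73.43693694 170.08558559] ((478.3594970703125, 413.536376953125), (13.886383056640625, 43.093441009521484), 13.841819763183594)
[136 234  19  18 186] [143.65053763 240.89784946] ((414.6082763671875, 292.9338073730469), (20.447296142578125, 28.69089126586914), 58.55855178833008)
```

Request:
{"name": "drive_tool", "arguments": {
  "series": [
    [0, 0, 0, -9.3, -1],
    [0, 0, 0, -9.3, -1],
    [1, 3.2, -1.4, 0, -1],
    [1, 3.2, -1.4, 0, -1],
    [1, 3.2, -1.4, 0, -1],
    [0, 0, 0, 0, -1]
  ]
}}

```text
clock: 2.95
eef_pos: [0.5987, 0.2732, 0.1996]
eef_rot: [0.317, 0.634, -0.316, 0.631]
ft_force: [-0.4, 0.4, -0.4]
finger_gap: 0.0852
```

```bash
python3 - <<'E'
from h import *
c,s=shot("w2");plan(s,[.599,.2735,.2]); print(s["eef_pos"])
E
```

```text
tool shift cm [-0.04  0.04 -0.  ] turn None j6 2.92 R y,z [ 0.8    0.6   -0.001] [ 0.6   -0.8   -0.005]
[0.59871267 0.273241   0.19955497]
```

View pics/w2.png

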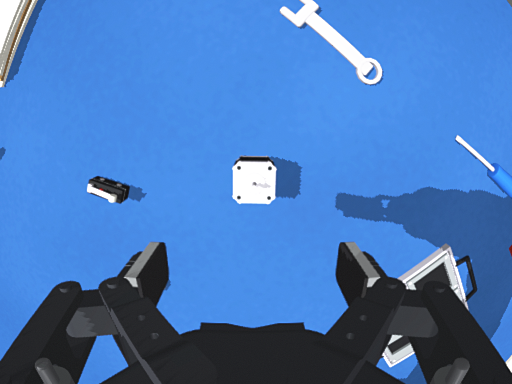

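The motor top is at (255,182), square to the picture's axes.

```bash
python3 - <<'E'
from h import *
c,s=load("w2.pkl");im=c["color"].astype(int)
sat=im.max(2)-im.min(2);m=((sat<60)&(im.min(2)>120)).astype(np.uint8)
k,l,st,ce=cv2.connectedComponentsWithStats(m)
for i in range(1,k):
    if st[i][4]>40 and st[i][0]<300 and st[i][1]<230 and st[i][1]>130:
        cn=cv2.findContours((l==i).astype(np.uint8),cv2.RETR_EXTERNAL,cv2.CHAIN_APPROX_NONE)[0][0][:,0]
        W=wcast(c,s,cn,.048)
        r=cv2.minAreaRect((W[:,:2]*1000).astype(np.float32));print(st[i],ce[i],r,cv2.minAreaRect(cn))
c1,s1=load("w1.pkl");T,_=load("top0.pkl")
print(tri([wray(c1,s1,(188,105)),wray(c,s,(254.7,182.2))]))
print(tri([ray(T,(158.8,146.1)),wray(c,s,(254.7,182.2))]))
plan(s,[.6005,.2735,.2],[np.cos(np.radians(-53.2)),np.sin(np.radians(-53.2))])
E
python3 -c "
import cv2
i=cv2.imread('pics/w2.png')[140:220,70:300];cv2.imwrite('pics/w2c.png',cv2.resize(i,None,fx=3.4,fy=3.4,interpolation=2))"
```

```text
[ 232  161   45   43 1720] [253.85174419 181.6994186 ] ((599.7451782226562, 271.8753662109375), (44.18339538574219, 45.04009246826172), 36.99870300292969) ((254.0, 182.0), (42.0, 44.0), 90.0)
[ 87 183  30  20 215] [101.08837209 193.11627907] ((486.51617431640625, 403.32025146484375), (10.988065719604492, 39.259281158447266), 13.825366973876953) ((100.94763946533203, 193.20516967773438), (32.044532775878906, 8.598237991333008), 24.623563766479492)
(array([0.60236449, 0.27260769, 0.05798221]), [np.float64(6.687127064336493e-05), np.float64(6.687127064322646e-05)])
(array([0.59964597, 0.27198831, 0.04791517]), [np.float64(0.0011278197395900086), np.float64(0.001127819739590305)])
tool shift cm [-0.05  0.16  0.09] turn 0.1 j6 2.92 R y,z [ 0.8    0.6   -0.001] [ 0.6   -0.8   -0.005]
```

View pics/w2c.png

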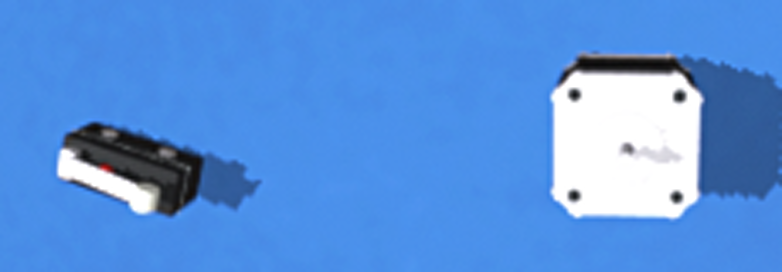

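Request:
{"name": "drive_tool", "arguments": {
  "series": [
    [4.2, 0, 0.16, 0, -1],
    [4.2, 0, 0, 0, -1],
    [4.2, 0, 0, 0, -1],
    [4.2, 0, 0, 0, -1],
    [1.95, 0, 0, 0, -1],
    [0, 0, 0, 0, -1]
  ]
}}

```text
clock: 3.75
eef_pos: [0.5984, 0.2702, 0.0133]
eef_rot: [0.318, 0.634, -0.316, 0.63]
ft_force: [-0.7, -1.6, 1.0]
finger_gap: 0.0854
```

Request:
{"name": "drive_tool", "arguments": {
  "series": [
    [0, 0, 0, 0, 1],
    [0, 0, 0, 0, 1],
    [0, 0, 0, 0, 1],
    [0, 0, 0, 0, 1],
    [0, 0, 0, 0, 1],
    [0, 0, 0, 0, 1],
    [0, 0, 0, 0, 1]
  ]
}}

```text
clock: 4.62
eef_pos: [0.6001, 0.2716, 0.0155]
eef_rot: [0.318, 0.633, -0.315, 0.631]
ft_force: [-2.4, -0.0, 9.0]
finger_gap: 0.0418
```

Request:
{"name": "drive_tool", "arguments": {
  "series": [
    [-1, 0, 0, 0, 1],
    [-3, 0, 0, 0, 1],
    [-4, 0, 0, 0, 1],
    [-4, 0, 0, 0, 1],
    [0, 0, 0, 0, 1],
    [0, 0, 0, 0, 1]
  ]
}}

```text
clock: 5.38
eef_pos: [0.5993, 0.2706, 0.1336]
eef_rot: [0.318, 0.634, -0.316, 0.631]
ft_force: [1.3, 0.4, -3.3]
finger_gap: 0.0415
```

```bash
python3 - <<'E'
from h import *
c,s=shot("w3");print(s["eef_pos"],s["ft_force"],s["finger_gap"])
t=np.radians(-18.35);plan(s,[.6329,-.0441,.13],[np.cos(t),np.sin(t)])
E
```

```text
[0.59933982 0.27064717 0.13363279] [ 1.30119087  0.35042506 -3.32040822] 0.041537006143616016
tool shift cm [  0.22 -16.15  27.22] turn -34.9 j6 2.92 R y,z [0.801 0.599 0.001] [ 0.599 -0.801 -0.005]
```

View pics/w3.png

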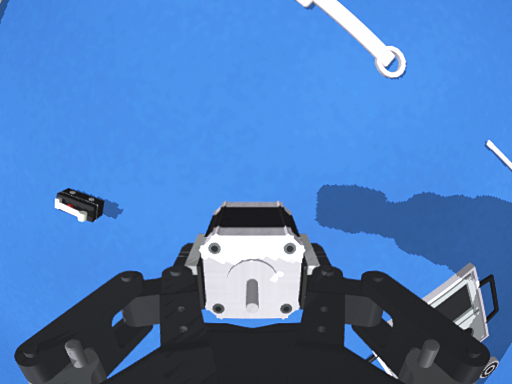

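The motor is held square (its top at (252,275)), and the force reads about its weight.

Request:
{"name": "drive_tool", "arguments": {
  "series": [
    [0, -2.0, 3.4, 0, 1],
    [0, -2.6, 4.4, 0, 1],
    [0, -2.6, 4.4, 0, 1],
    [0, -2.6, 4.4, 0, 1],
    [0, 0, 0, -8.7, 1],
    [0, 0, 0, -8.7, 1],
    [0, 0, 0, -8.7, 1],
    [0, 0, 0, -8.8, 1]
  ]
}}

```text
clock: 6.42
eef_pos: [0.6197, 0.079, 0.1318]
eef_rot: [0.112, 0.7, -0.11, 0.697]
ft_force: [-0.2, -0.6, -4.2]
finger_gap: 0.0416
```

```bash
python3 - <<'E'
from h import *
c,s=shot("w4");print(s["eef_pos"],s["ft_force"],s["finger_gap"])
t=np.radians(-18.35);plan(s,[.6329,-.0441,.13],[np.cos(t),np.sin(t)])
E
```

```text
[0.61965723 0.07896424 0.13179073] [-0.22348203 -0.57271207 -4.19326665] 0.04157052938344976
tool shift cm [  0.12 -11.29   5.07] turn 0.3 j6 2.01 R y,z [0.31  0.951 0.003] [ 0.951 -0.31  -0.005]
```

View pics/w4.png

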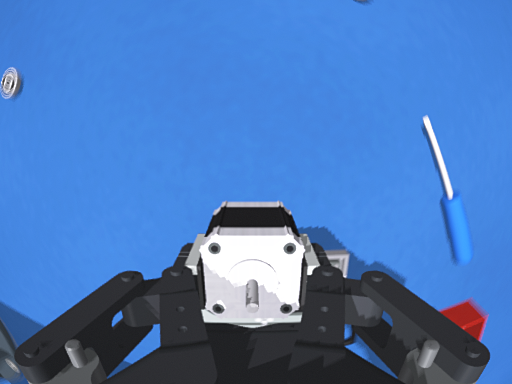

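The tray is hidden behind the gripper here, so I'll overshoot past it to look back.

Request:
{"name": "drive_tool", "arguments": {
  "series": [
    [0, -5.0, 1, 0, 1],
    [0, -5, 1, 0, 1],
    [0, -5, 1, 0, 1],
    [0, -5, 1, 0, 1],
    [0, -5, 1, 0, 1],
    [0, 0, 0, 0, 1]
  ]
}}

```text
clock: 7.22
eef_pos: [0.588, -0.177, 0.1309]
eef_rot: [0.116, 0.699, -0.114, 0.696]
ft_force: [-0.9, 1.0, -3.0]
finger_gap: 0.0416
```

```bash
python3 - <<'E'
from h import *
c,s=shot("w5");print(s["eef_pos"],s["ft_force"],s["finger_gap"])
t=np.radians(-18.35);plan(s,[.6329,-.0441,.13],[np.cos(t),np.sin(t)])
E
```

```text
[ 0.58801728 -0.17699806  0.13091781] [-0.8663878   0.96200243 -3.00910588] 0.041572617733488415
tool shift cm [ 1.400e-01  1.403e+01 -1.000e-02] turn -0.4 j6 1.6 R y,z [0.321 0.947 0.003] [ 0.947 -0.321 -0.005]
```

View pics/w5.png

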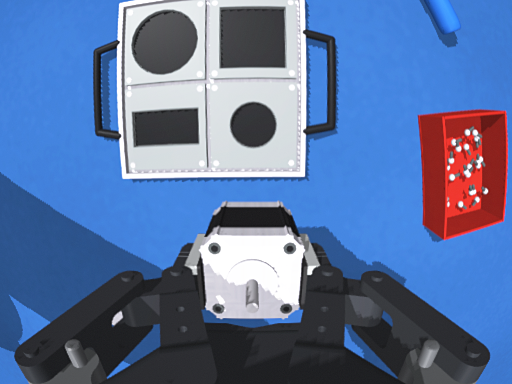

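Clear tray view: square nest (252,38), wide round (165,42), narrow round (253,125), oblong (167,127).

```bash
python3 - <<'E'
from h import *
c,s=load("w5.pkl");g=cv2.cvtColor(c["color"],cv2.COLOR_RGB2GRAY)
T,_=load("top0.pkl")
for th in (60,110):
    m=(g<th).astype(np.uint8);m[185:]=0
    k,l,st,ce=cv2.connectedComponentsWithStats(m)
    for i in range(1,k):
        if st[i][4]>1000 and 125<st[i][0]<270:
            cn=cv2.findContours((l==i).astype(np.uint8),cv2.RETR_EXTERNAL,cv2.CHAIN_APPROX_NONE)[0][0][:,0]
            for z in ((.007,) if th==60 else (.012,)):
                W=wcast(c,s,cn,z)*1000;r=cv2.minAreaRect(W[:,:2].astype(np.float32));print(th,st[i],ce[i].round(1),z,np.round(r[0],1),np.round(r[1],1),round(r[2],1))
# corner screws / tray corners heights: triangulate pocket centres w/ top
for n,a,b in [("nm",(279.8,134.4),(252,38.5)),("nc",(308.5,143),(253,125)),("nb",(271,162.4),(165,42.5)),("ns",(299.7,171.4),(167,127))]:
    print(n,tri([ray(T,a),wray(c,s,b)]))
E
python3 -c "
import cv2
i=cv2.imread('pics/w5.png')[0:190,110:320];cv2.imwrite('pics/w5c.png',cv2.resize(i,None,fx=3,fy=3,interpolation=2))"
```

```text
60 [ 231  103   44   43 1485] [252.8 124.2] 0.007 [ 607.9 -120. ] [38.  38.5] 71.4
60 [ 135  109   63   36 2030] [166.3 126.8] 0.007 [531.4 -94.8] [30.4 60.9] 71.6
110 [ 131    0  208  183 2701] [302.2 104.9] 0.012 [ 612.6 -130.2] [233.9 120.3] 26.7
110 [ 220    7   65   61 3892] [251.9  36.8] 0.012 [633.2 -44.2] [57.4 56.8] 71.7
110 [ 132   10   65   64 3234] [164.1  41.6] 0.012 [557.  -18.7] [61.8 61.3] 72.3
110 [ 231  102   45   45 1597] [252.8 124.3] 0.012 [ 608.4 -120. ] [39.1 38.8] 71.4
110 [ 132  108   67   39 2232] [165.3 126.9] 0.012 [531.9 -94.9] [32.  62.6] 72.3
nm (array([ 0.63330567, -0.04446784,  0.00504475]), [np.float64(0.0005734109223835334), np.float64(0.0005734109223837117)])
nc (array([ 0.608106  , -0.12072476,  0.00738935]), [np.float64(0.00022088703559868935), np.float64(0.00022088703559871605)])
nb (array([ 0.55732417, -0.01910162,  0.00655432]), [np.float64(0.0002022763494657273), np.float64(0.00020227634946552107)])
ns (array([ 0.53211104, -0.09531881,  0.00359086]), [np.float64(0.00020386041873255112), np.float64(0.00020386041873254827)])
```

View pics/w5c.png

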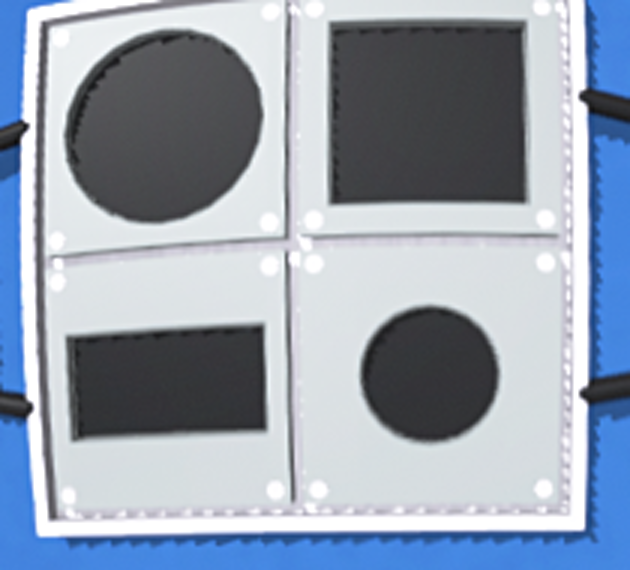

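Request:
{"name": "drive_tool", "arguments": {
  "series": [
    [0, 4.0, 0, -0.5, 1],
    [0, 5, 0, 0, 1],
    [0, 4, 0, 0, 1],
    [0, 1.05, 0, 0, 1],
    [0, 0, 0, 0, 1]
  ]
}}

```text
clock: 7.9
eef_pos: [0.6324, -0.0391, 0.1321]
eef_rot: [0.111, 0.7, -0.108, 0.698]
ft_force: [-0.6, 0.1, -3.0]
finger_gap: 0.0416
```

```bash
python3 - <<'E'
from h import *
from workcell import manip
s=manip.read_state();print(s["eef_pos"],s["ft_force"],s["finger_gap"])
t=np.radians(-18.25);plan(s,[.6332,-.0442,.0225],[np.cos(t),np.sin(t)])
E
```

```text
[ 0.63241708 -0.03912873  0.13214562] [-0.59335306  0.09475796 -2.96622697] 0.04155948385105466
tool shift cm [10.96 -0.5   0.27] turn 0.5 j6 1.82 R y,z [0.305 0.952 0.004] [ 0.952 -0.305 -0.004]
```

Request:
{"name": "drive_tool", "arguments": {
  "series": [
    [2, -0.3, 0.1, 0.4, 1],
    [3, 0, 0, 0, 1],
    [3, 0, 0, 0, 1],
    [1.5, 0, 0, 0, 1],
    [0, 0, 0, 0, 1],
    [0, 0, 0, 0, 1]
  ]
}}

```text
clock: 8.65
eef_pos: [0.6332, -0.0433, 0.0389]
eef_rot: [0.114, 0.698, -0.111, 0.698]
ft_force: [-1.0, -0.2, -3.0]
finger_gap: 0.0418
```

```bash
python3 - <<'E'
from h import *
from workcell import manip
s=manip.read_state();print(s["eef_pos"],s["ft_force"],s["finger_gap"])
t=np.radians(-18.25);plan(s,[.6332,-.0442,.0225],[np.cos(t),np.sin(t)])
E
```

```text
[ 0.63324086 -0.04325715  0.03887616] [-0.96850519 -0.23608408 -2.9879066 ] 0.041815157727543247
tool shift cm [ 1.64 -0.1   0.03] turn -0.0 j6 1.82 R y,z [0.313 0.95  0.004] [ 0.95  -0.313 -0.001]
```

Aligned within 1 mm. Now the slow descent, feeling for contact.

Request:
{"name": "drive_tool", "arguments": {
  "series": [
    [0.6, -0.1, 0, 0, 1],
    [0.4, 0, 0, 0, 1],
    [0.3, 0, 0, 0, 1],
    [0.1, 0, 0, 0, 1],
    [0, 0, 0, 0, 1],
    [0, 0, 0, 0, 1]
  ]
}}

```text
clock: 9.4
eef_pos: [0.6323, -0.0439, 0.0238]
eef_rot: [0.114, 0.699, -0.111, 0.697]
ft_force: [-0.2, -0.3, -3.6]
finger_gap: 0.0413
```

Request:
{"name": "drive_tool", "arguments": {
  "series": [
    [0.1, 0, 0, 0, 1],
    [0.05, 0, 0, 0, 1],
    [0, 0, 0, 0, 1],
    [0, 0, 0, 0, 1]
  ]
}}

```text
clock: 9.9
eef_pos: [0.6324, -0.0438, 0.0225]
eef_rot: [0.114, 0.699, -0.11, 0.698]
ft_force: [-3.6, 0.5, 6.1]
finger_gap: 0.0414
```

Contact with the floor at exactly the predicted height. Releasing.

Request:
{"name": "drive_tool", "arguments": {
  "series": [
    [0, 0, 0, 0, -0.1],
    [0, 0, 0, 0, -0.4],
    [0, 0, 0, 0, -0.4],
    [0, 0, 0, 0, -0.4],
    [-3, 0, 0, 0, -0.4],
    [-5, 0, 0, 0, -0.4],
    [-5, 0, 0, 0, -1],
    [-2, 0, 0, 0, -1]
  ]
}}

```text
clock: 10.9
eef_pos: [0.6336, -0.0446, 0.1755]
eef_rot: [0.114, 0.698, -0.11, 0.699]
ft_force: [0.5, -0.2, -0.2]
finger_gap: 0.0855
```

```bash
python3 - <<'E'
from h import *
c,s=shot("w6");print(s["eef_pos"],s["ft_force"],s["finger_gap"])
plan(s,[.5918,-.2882,.18])
E
```

```text
[ 0.63355658 -0.04463427  0.17548452] [ 0.52396132 -0.19480228 -0.21506669] 0.08545164379423886
tool shift cm [ -0.57 -24.44   3.65] turn None j6 1.82 R y,z [0.313 0.95  0.005] [ 0.95  -0.313  0.001]
```

View pics/w6.png

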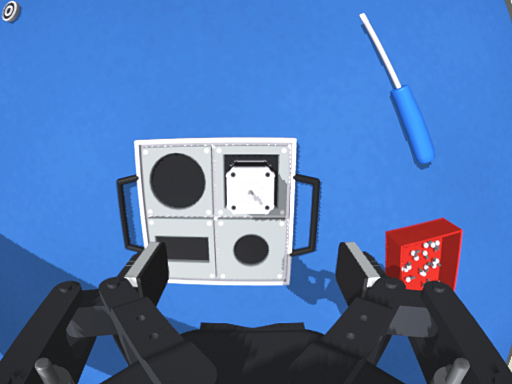

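Motor stands square in its nest at (250,188). Next, the bearing; I turn the jaws 90° so the fingers stay clear of the motor.

Request:
{"name": "drive_tool", "arguments": {
  "series": [
    [0, -4.9, 0.7, 0, -1],
    [0, -4.9, 0.8, 0, -1],
    [0, -4.9, 0.7, 0, -1],
    [0, -4.9, 0.7, 0, -1],
    [0, -4.9, 0.7, 0, -1],
    [0, 0, 0, -10, -1],
    [0, 0, 0, -10, -1],
    [0, 0, 0, -10, -1]
  ]
}}

```text
clock: 11.95
eef_pos: [0.5898, -0.2886, 0.1704]
eef_rot: [-0.073, 0.704, 0.076, 0.703]
ft_force: [-0.8, 0.2, 0.5]
finger_gap: 0.0856
```

Request:
{"name": "drive_tool", "arguments": {
  "series": [
    [0, 0, 0, -10, -1],
    [0, 0, 0, -10, -1],
    [0, 0, 0, -10, -1],
    [0, 0, 0, -10, -1],
    [0, 0, 0, -10, -1],
    [0, 0, 0, -10, -1],
    [0, 0, 0, 0, -1]
  ]
}}

```text
clock: 12.82
eef_pos: [0.5899, -0.2884, 0.1706]
eef_rot: [-0.412, 0.573, 0.416, 0.574]
ft_force: [0.2, -0.4, -1.4]
finger_gap: 0.0852
```

```bash
python3 - <<'E'
from h import *
c,s=shot("w7");print(s["eef_pos"],s["ft_force"],s["finger_gap"])
plan(s,[.5918,-.2882,.18])
E
```

```text
[ 0.58985228 -0.28843164  0.17057587] [ 0.2054686  -0.40171728 -1.42451105] 0.08516372115684993
tool shift cm [-0.94 -0.17  0.09] turn None j6 -0.14 R y,z [-0.949  0.314  0.003] [0.314 0.949 0.004]
```

View pics/w7.png

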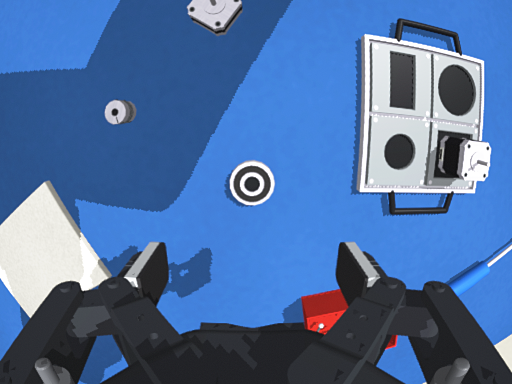

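Bearing lies at (252,184), with the coupling at (119,112).

```bash
python3 - <<'E'
from h import *
c,s=load("w7.pkl");im=c["color"].astype(int)
sat=im.max(2)-im.min(2)
m=((sat<70)).astype(np.uint8);m[235:]=0
k,l,st,ce=cv2.connectedComponentsWithStats(m)
T,_=load("top0.pkl");S,_=load("side0.pkl")
for i in range(1,k):
    if st[i][4]>150 and 95<st[i][0]<300 and st[i][1]>80:
        print(st[i],ce[i]);cn=cv2.findContours((l==i).astype(np.uint8),cv2.RETR_EXTERNAL,cv2.CHAIN_APPROX_NONE)[0][0][:,0]
        for z in(.014,.03): W=wcast(c,s,cn,z)*1000;print(np.round(cv2.minEnclosingCircle(W[:,:2].astype(np.float32)),1) if 0 else cv2.minEnclosingCircle(W[:,:2].astype(np.float32)))
# bore+inner race centre: dark/white inner ring
m2=((sat<70)&(im.min(2)>120)).astype(np.uint8)[170:200,238:266]
print(tri([ray(T,(372.0,147.4)),wray(c,s,(251.7,183.5))]),wcast(c,s,(251.7,183.5),.014))
print(tri([ray(T,(416.8,190.7)),wray(c,s,(119,112))]))
E
python3 -c "
import cv2
i=cv2.imread('pics/w7.png')[80:220,90:290];cv2.imwrite('pics/w7c.png',cv2.resize(i,None,fx=4,fy=4,interpolation=2))"
```

```text
[104  99  33  26 665] [119.66466165 111.56842105]
((472.00286865234375, -397.33203125), 19.512582778930664)
((474.8216247558594, -390.4423828125), 18.475032806396484)
[ 229  160   46   46 1622] [251.33662145 182.55178792]
((591.5347900390625, -289.28387451171875), 24.421493530273438)
((587.9974975585938, -288.1397705078125), 23.122955322265625)
(array([ 0.59277638, -0.28904499,  0.00961072]), [np.float64(0.00036301840264096826), np.float64(0.00036301840264071276)]) [[ 0.59216615 -0.28878677  0.014     ]]
(array([ 0.47312997, -0.39730472,  0.01784276]), [np.float64(0.0007434021028592569), np.float64(0.0007434021028593235)])
```

View pics/w7c.png

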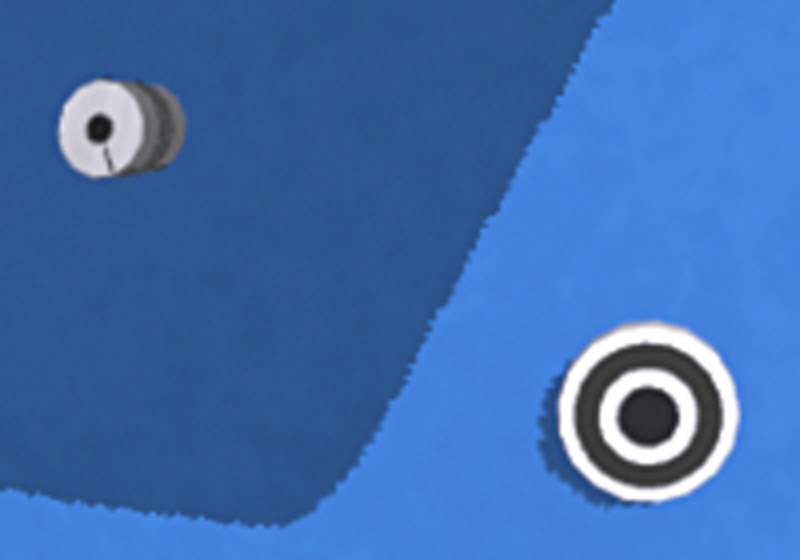

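Request:
{"name": "drive_tool", "arguments": {
  "series": [
    [4.5, -0.2, 0, 0, -1],
    [4.5, 0, 0, 0, -1],
    [4.2, 0, 0, 0, -1],
    [2.2, 0, 0, 0, -1],
    [0, 0, 0, 0, -1],
    [0, 0, 0, 0, -1]
  ]
}}

```text
clock: 13.62
eef_pos: [0.5923, -0.2887, 0.0183]
eef_rot: [-0.413, 0.573, 0.415, 0.574]
ft_force: [0.8, 0.6, 0.3]
finger_gap: 0.0852
```

```bash
python3 - <<'E'
from h import *
c,s=shot("w8");print(s["eef_pos"],s["ft_force"],s["finger_gap"])
plan(s,[.5919,-.2889,.004])
E
```

```text
[ 0.59229779 -0.28868819  0.01828336] [0.83010662 0.55413146 0.30370014] 0.08520712076050925
tool shift cm [ 1.43  0.03 -0.04] turn None j6 -0.14 R y,z [-0.949  0.314  0.001] [0.314 0.949 0.004]
```

View pics/w8.png

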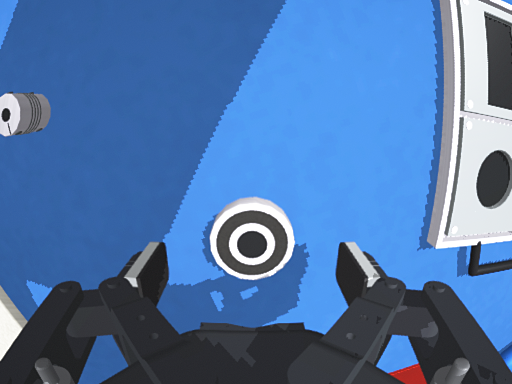

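Bearing is centred between the pads at (252,243).

Request:
{"name": "drive_tool", "arguments": {
  "series": [
    [0.9, 0, 0, 0, -1],
    [0.5, 0, 0, 0, 0],
    [0, 0, 0, 0, 1],
    [0, 0, 0, 0, 1],
    [0, 0, 0, 0, 1],
    [0, 0, 0, 0, 1],
    [0, 0, 0, 0, 1]
  ]
}}

```text
clock: 14.55
eef_pos: [0.5916, -0.2884, 0.0035]
eef_rot: [-0.413, 0.572, 0.416, 0.573]
ft_force: [-3.0, 1.0, 4.9]
finger_gap: 0.0438
```

Request:
{"name": "drive_tool", "arguments": {
  "series": [
    [-0.5, 0, 0, 0, 1],
    [-1.5, 0, 0, 0, 1],
    [-2, 0, 0, 0, 1],
    [0, 0, 0, 0, 1],
    [0, 0, 0, 0, 1]
  ]
}}

```text
clock: 15.18
eef_pos: [0.5916, -0.2885, 0.0429]
eef_rot: [-0.413, 0.572, 0.416, 0.573]
ft_force: [-0.9, -1.1, -1.6]
finger_gap: 0.044
```

```bash
python3 - <<'E'
from h import *
c,s=shot("w9");print(s["eef_pos"],s["ft_force"],s["finger_gap"])
E
```

```text
[ 0.59162987 -0.28851157  0.04290209] [-0.9133937  -1.07406443 -1.56892159] 0.04404843106463212
```

View pics/w9.png

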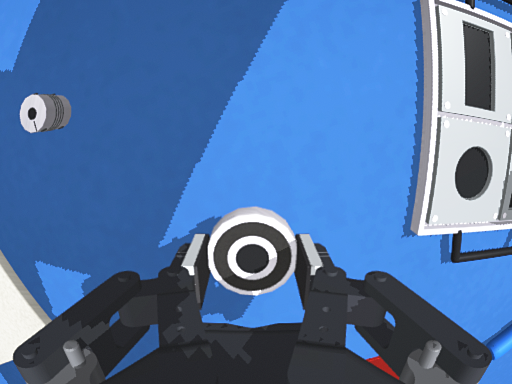

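Bearing held level at (252,258); the gap reads 44 mm against 47 mm expected, probably from finger compliance. Lift and carry.

Request:
{"name": "drive_tool", "arguments": {
  "series": [
    [-3.5, 0, 0, 0, 1],
    [-3.5, 0, 0, 0, 1],
    [0, 0.5, 3.4, 0, 1],
    [0, 1.2, 5, 0, 1],
    [0, 1.2, 5, 0, 1],
    [0, 1.2, 5, 0, 1],
    [0, 0, 0, 0, 1],
    [0, 0, 0, 0, 1]
  ]
}}

```text
clock: 16.23
eef_pos: [0.6102, -0.1014, 0.1134]
eef_rot: [-0.413, 0.573, 0.416, 0.573]
ft_force: [-0.9, 0.2, -0.9]
finger_gap: 0.0438
```

```bash
python3 - <<'E'
from h import *
c,s=shot("w10");print(s["eef_pos"],s["ft_force"],s["finger_gap"])
plan(s,[.557,-.0187,.0105],[.314,.949])
E
```

```text
[ 0.6102164  -0.10135885  0.11344085] [-0.92123175  0.18748748 -0.89034464] 0.043832263745070134
tool shift cm [10.34  7.6   6.15] turn 0.1 j6 0.15 R y,z [-0.95   0.312  0.004] [0.312 0.95  0.003]
```

View pics/w10.png

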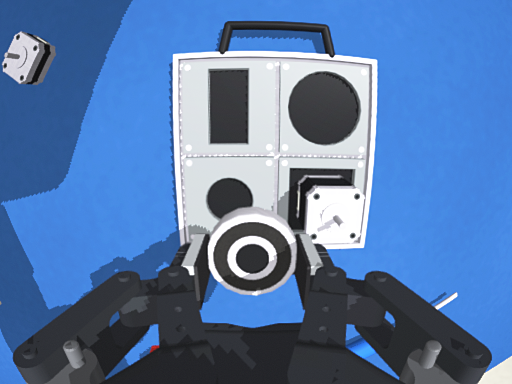

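The bearing nest is at (323,107), agreeing with the measurement.

Request:
{"name": "drive_tool", "arguments": {
  "series": [
    [0, 4, 0, 0, 1],
    [0, 3.6, 1, 0, 1],
    [0, 0, 5.1, 0, 1],
    [3.5, 0, 0, 0, 1],
    [3.2, 0, 0, 0, 1],
    [0, 0, 0, 0, 1],
    [0, 0, 0, 0, 1]
  ]
}}

```text
clock: 17.15
eef_pos: [0.5578, -0.02, 0.0485]
eef_rot: [-0.413, 0.572, 0.416, 0.574]
ft_force: [-0.2, -0.1, -0.7]
finger_gap: 0.0442
```

```bash
python3 - <<'E'
from h import *
c,s=shot("w11");print(s["eef_pos"],s["ft_force"],s["finger_gap"])
plan(s,[.557,-.0187,.0105],[.314,.949])
E
```

```text
[ 0.55783687 -0.01997512  0.04846796] [-0.18069717 -0.14440246 -0.71607843] 0.04419288922514413
tool shift cm [3.8  0.11 0.08] turn 0.0 j6 0.28 R y,z [-0.949  0.314  0.002] [0.314 0.949 0.004]
```

View pics/w11.png

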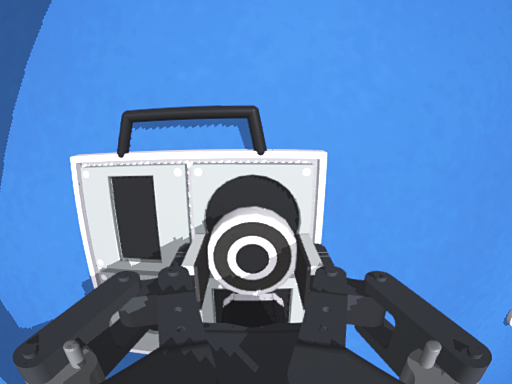

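Over its nest. Descending slowly.

Request:
{"name": "drive_tool", "arguments": {
  "series": [
    [1.5, 0.1, 0.1, 0, 1],
    [1.2, 0, 0, 0, 1],
    [0.4, 0, 0, 0, 1],
    [0.3, 0, 0, 0, 1],
    [0.2, 0, 0, 0, 1],
    [0, 0, 0, 0, 1],
    [0, 0, 0, 0, 1]
  ]
}}

```text
clock: 18.08
eef_pos: [0.5567, -0.0178, 0.0116]
eef_rot: [-0.413, 0.572, 0.416, 0.574]
ft_force: [-0.5, -0.3, -0.5]
finger_gap: 0.044
```

Request:
{"name": "drive_tool", "arguments": {
  "series": [
    [0.1, 0, 0, 0, 1],
    [0.05, 0, 0, 0, 1],
    [0, 0, 0, 0, 1],
    [0, 0, 0, 0, 1]
  ]
}}

```text
clock: 18.58
eef_pos: [0.5568, -0.0178, 0.0105]
eef_rot: [-0.413, 0.572, 0.416, 0.574]
ft_force: [-3.3, -0.0, 9.3]
finger_gap: 0.0442
```

Request:
{"name": "drive_tool", "arguments": {
  "series": [
    [0, 0, 0, 0, 0.0],
    [0, 0, 0, 0, -0.15],
    [0, 0, 0, 0, -0.4],
    [0, 0, 0, 0, -0.4],
    [-0.5, 0, 0, 0, -0.4],
    [-3, 0, 0, 0, -0.4],
    [-5, 0, 0, 0, -0.6],
    [-5, 0, 0, 0, -1]
  ]
}}

```text
clock: 19.58
eef_pos: [0.5565, -0.0184, 0.1467]
eef_rot: [-0.413, 0.572, 0.416, 0.573]
ft_force: [0.8, -0.7, 0.1]
finger_gap: 0.0837
```

```bash
python3 - <<'E'
from h import *
c,s=shot("w12");print(s["eef_pos"],s["ft_force"],s["finger_gap"])
plan(s,[.474,-.399,.16])
E
```

```text
[ 0.55646588 -0.01844278  0.1466688 ] [ 0.81494131 -0.71548225  0.07255954] 0.08372089343239093
tool shift cm [ -1.49  -4.07 -38.72] turn None j6 0.28 R y,z [-0.95   0.313  0.003] [0.313 0.95  0.004]
```

View pics/w12.png

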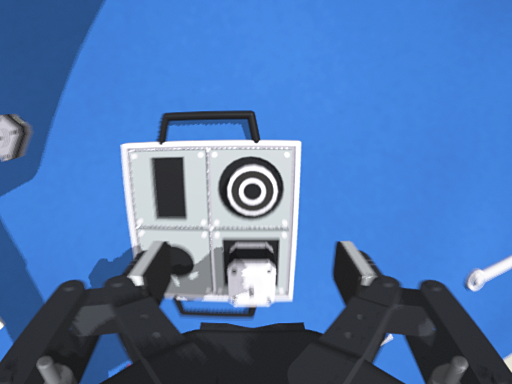

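Bearing lies centred in its nest at (251,191). Next the coupling.

Request:
{"name": "drive_tool", "arguments": {
  "series": [
    [0, -0.5, -4.8, 0, -1],
    [0, -0.5, -4.8, 0, -1],
    [0, -0.5, -4.8, 0, -1],
    [0, -0.5, -4.8, 0, -1],
    [0, -0.5, -4.8, 0, -1],
    [0, -0.5, -4.8, 0, -1],
    [0, -0.5, -4.9, 0, -1],
    [0, -0.5, -4.9, 0, -1]
  ]
}}

```text
clock: 20.62
eef_pos: [0.4735, -0.3991, 0.1436]
eef_rot: [-0.413, 0.572, 0.416, 0.573]
ft_force: [0.6, 0.0, -0.2]
finger_gap: 0.0853
```

Request:
{"name": "drive_tool", "arguments": {
  "series": [
    [0, 0, 0, 10, -1],
    [0, 0, 0, 10, -1],
    [0, 0, 0, 10, -1],
    [0, 0, 0, 10, -1],
    [0, 0, 0, 10, -1],
    [0, 0, 0, 10, -1],
    [0, 0, 0, 10, -1],
    [0, 0, 0, 10, -1]
  ]
}}

```text
clock: 21.62
eef_pos: [0.474, -0.3976, 0.1435]
eef_rot: [0.054, 0.706, -0.051, 0.705]
ft_force: [0.2, 0.4, -0.2]
finger_gap: 0.0852
```

Request:
{"name": "drive_tool", "arguments": {
  "series": [
    [0, 0, 0, 10, -1],
    [0, 0, 0, 0, -1]
  ]
}}

```text
clock: 21.88
eef_pos: [0.474, -0.3976, 0.1435]
eef_rot: [0.113, 0.699, -0.11, 0.697]
ft_force: [0.0, -0.4, -0.2]
finger_gap: 0.0853
```

```bash
python3 - <<'E'
from h import *
c,s=shot("w13");print(s["eef_pos"],s["ft_force"],s["finger_gap"])
plan(s,[.474,-.399,.16],[.95,-.313])
E
```

```text
[ 0.47396348 -0.39757441  0.14348261] [ 0.01401579 -0.36575957 -0.18116612] 0.08533829150661958
tool shift cm [-1.65 -0.13  0.04] turn 0.1 j6 1.19 R y,z [0.312 0.95  0.004] [ 0.95  -0.312 -0.003]
```

View pics/w13.png

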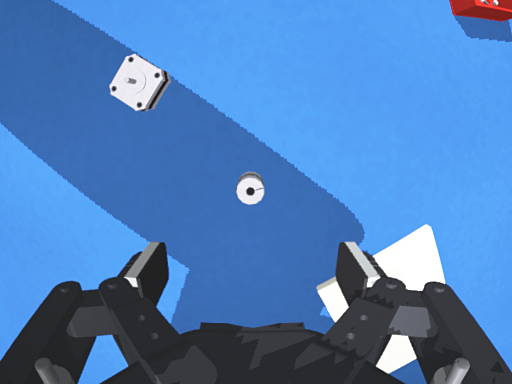

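Coupling top is at (250.5,191); the short motor is well away at (140,80).

```bash
python3 - <<'E'
from h import *
c,s=load("w13.pkl");T,_=load("top0.pkl");c7,s7=load("w7.pkl")
im=c["color"].astype(int);m=((im.max(2)-im.min(2)<60)&(im.min(2)>150)).astype(np.uint8);m[225:]=0;m[:160]=0
k,l,st,ce=cv2.connectedComponentsWithStats(m);print(st[1:],ce[1:])
p=(250.5,191)
print(wcast(c,s,p,.03),tri([wray(c,s,p),wray(c7,s7,(114.8,111.8))]))
E
```

```text
[[236 177  28  28 546]
 [425 224   2   1   2]] [[249.90842491 190.14468864]
 [425.5        224.        ]]
[[ 0.47346897 -0.39611924  0.03      ]] (array([ 0.4731098 , -0.39619428,  0.02915583]), [np.float64(0.00031315728879825923), np.float64(0.0003131572887984131)])
```

Request:
{"name": "drive_tool", "arguments": {
  "series": [
    [4, 0.1, -0.1, 0, -1],
    [4.5, 0, 0, 0, -1],
    [3.5, 0, 0, 0, -0.6],
    [1.3, 0, 0, 0, -0.2],
    [0, 0, 0, 0, 0.1]
  ]
}}

```text
clock: 22.55
eef_pos: [0.4731, -0.3956, 0.0104]
eef_rot: [0.113, 0.699, -0.11, 0.697]
ft_force: [-0.3, 0.4, -0.9]
finger_gap: 0.0385
```

Request:
{"name": "drive_tool", "arguments": {
  "series": [
    [0, 0, 0, 0, 1],
    [0, 0, 0, 0, 1],
    [0, 0, 0, 0, 1],
    [0, 0, 0, 0, 1],
    [0, 0, 0, 0, 1],
    [0, 0, 0, 0, 1]
  ]
}}

```text
clock: 23.3
eef_pos: [0.474, -0.3965, 0.012]
eef_rot: [0.113, 0.698, -0.111, 0.698]
ft_force: [-1.3, 1.1, 8.6]
finger_gap: 0.0226
```

Request:
{"name": "drive_tool", "arguments": {
  "series": [
    [-0.5, 0, 0, 0, 1],
    [-2, 0, 0, 0, 1],
    [-4, 0, 0, 0, 1],
    [-4, 0, 0, 0, 1],
    [0, 0, 0, 0, 1],
    [0, 0, 0, 0, 1]
  ]
}}

```text
clock: 24.05
eef_pos: [0.4732, -0.3961, 0.1151]
eef_rot: [0.114, 0.699, -0.11, 0.697]
ft_force: [-0.1, 0.8, -1.5]
finger_gap: 0.0229
```

```bash
python3 - <<'E'
from h import *
c,s=shot("w14");print(s["eef_pos"],s["ft_force"],s["finger_gap"])
plan(s,[.608,-.120,.019],[.95,-.313])
E
```

```text
[ 0.47319738 -0.39606864  0.11511188] [-0.1046778   0.75212462 -1.47312383] 0.02293434873350177
tool shift cm [ 9.72 30.4   4.2 ] turn 0.0 j6 1.19 R y,z [0.313 0.95  0.004] [ 0.95  -0.313 -0.003]
```

View pics/w14.png

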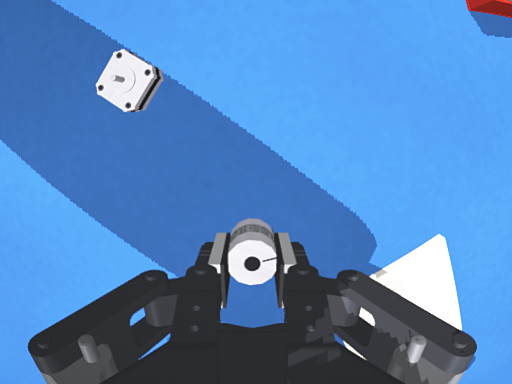

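Coupling held upright at (252,265).

Request:
{"name": "drive_tool", "arguments": {
  "series": [
    [0, 4, 0.5, 0, 1],
    [0, 5.4, 0.8, 0, 1],
    [0, 5.4, 0.8, 0, 1],
    [0, 5.4, 0.8, 0, 1],
    [0, 5.4, 0.8, 0, 1],
    [0, 4.8, 0.5, 0, 1],
    [0, 0, 0, 0, 1],
    [0, 0, 0, 0, 1]
  ]
}}

```text
clock: 25.1
eef_pos: [0.6076, -0.1207, 0.1154]
eef_rot: [0.113, 0.7, -0.11, 0.697]
ft_force: [0.2, -0.4, 0.1]
finger_gap: 0.0228
```

```bash
python3 - <<'E'
from h import *
c,s=shot("w15");print(s["eef_pos"],s["ft_force"],s["finger_gap"])
plan(s,[.608,-.120,.019],[.95,-.313])
E
```

```text
[ 0.60763892 -0.12071565  0.11543077] [ 0.24157781 -0.43724519  0.05415783] 0.022842787877795038
tool shift cm [9.64 0.05 0.06] turn 0.0 j6 1.69 R y,z [0.313 0.95  0.003] [ 0.95  -0.313 -0.004]
```

View pics/w15.png

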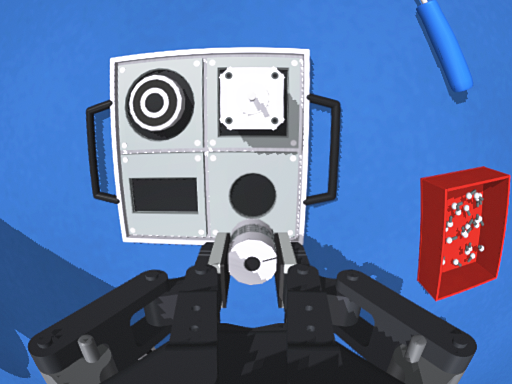

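Request:
{"name": "drive_tool", "arguments": {
  "series": [
    [3, 0, 0, 0, 1],
    [3, 0, 0, 0, 1],
    [2, 0, 0, 0, 1],
    [0.8, 0, 0, 0, 1],
    [0.5, 0, 0, 0, 1],
    [0.2, 0, 0, 0, 1],
    [0, 0, 0, 0, 1],
    [0, 0, 0, 0, 1]
  ]
}}

```text
clock: 26.15
eef_pos: [0.6084, -0.1202, 0.0218]
eef_rot: [0.113, 0.699, -0.111, 0.698]
ft_force: [0.3, 0.2, -0.2]
finger_gap: 0.0228
```

Request:
{"name": "drive_tool", "arguments": {
  "series": [
    [0.2, 0, 0, 0, 1],
    [0.1, 0, 0, 0, 1],
    [0, 0, 0, 0, 1],
    [0, 0, 0, 0, 1]
  ]
}}

```text
clock: 26.65
eef_pos: [0.6084, -0.1201, 0.019]
eef_rot: [0.114, 0.699, -0.11, 0.698]
ft_force: [-2.5, 0.7, 10.1]
finger_gap: 0.0229
```

Contact at the predicted height. Gentle release.

Request:
{"name": "drive_tool", "arguments": {
  "series": [
    [0, 0, 0, 0, 0.4],
    [0, 0, 0, 0, 0.3],
    [0, 0, 0, 0, 0.1],
    [0, 0, 0, 0, 0.0],
    [-2, 0, 0, 0, 0.0],
    [-4, 0, 0, 0, 0.0],
    [-5, 0, 0, 0, -0.3],
    [-3, 0, 0, 0, -1]
  ]
}}

```text
clock: 27.65
eef_pos: [0.6089, -0.1209, 0.1609]
eef_rot: [0.114, 0.698, -0.111, 0.698]
ft_force: [0.8, -0.3, 0.0]
finger_gap: 0.0719
```

```bash
python3 - <<'E'
from h import *
c,s=shot("w16");print(s["eef_pos"],s["ft_force"],s["finger_gap"])
plan(s,[.48,.408,.17])
E
```

```text
[ 0.60894586 -0.12088272  0.16091952] [ 0.8494062  -0.32737819  0.04990784] 0.07193289187102835
tool shift cm [ -0.7   46.2  -28.79] turn None j6 1.69 R y,z [0.313 0.95  0.004] [ 0.95  -0.313 -0.001]
```

View pics/w16.png

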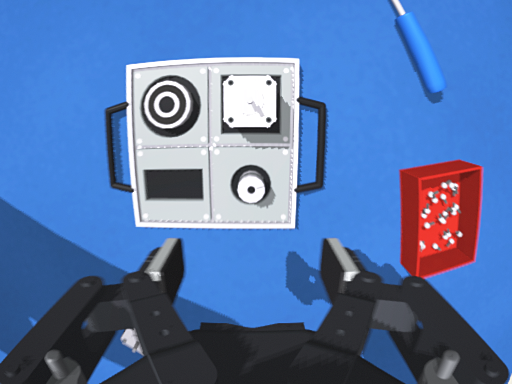

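Coupling stands in its nest at (251,187). Now to the switch.

Request:
{"name": "drive_tool", "arguments": {
  "series": [
    [0, 4.2, -2.6, 0, -1],
    [0, 4.2, -2.6, 0, -1],
    [0, 4.2, -2.6, 0, -1],
    [0, 4.2, -2.6, 0, -1],
    [0, 4.2, -2.6, 0, -1],
    [0, 4.2, -2.6, 0, -1],
    [0, 4.2, -2.6, 0, -1],
    [0, 4.2, -2.6, 0, -1]
  ]
}}

```text
clock: 28.7
eef_pos: [0.5153, 0.2649, 0.1601]
eef_rot: [0.114, 0.699, -0.111, 0.697]
ft_force: [0.2, -0.2, 0.4]
finger_gap: 0.0853
```

Request:
{"name": "drive_tool", "arguments": {
  "series": [
    [0, 4.2, -2.6, 0, -1],
    [0, 4.2, -2.6, 0, -1],
    [0, 4.2, -2.6, 0, -1],
    [0, 0, 0, -10, -1],
    [0, 0, 0, -10, -1],
    [0, 0, 0, -10, -1],
    [0, 0, 0, -2, -1],
    [0, 0, 0, 0, -1]
  ]
}}

```text
clock: 29.7
eef_pos: [0.4813, 0.4074, 0.1608]
eef_rot: [-0.082, 0.703, 0.085, 0.702]
ft_force: [0.6, 0.0, 0.5]
finger_gap: 0.0853
```

```bash
python3 - <<'E'
from h import *
c,s=shot("w17");print(s["eef_pos"],s["ft_force"],s["finger_gap"])
plan(s,[.48,.408,.17],[np.cos(.241),np.sin(.241)])
i=c["color"][110:240,170:340,::-1];cv2.imwrite('pics/w17c.png',cv2.resize(i,None,fx=4,fy=4,interpolation=2))
E
```

```text
[0.48127166 0.4074444  0.16080881] [0.63951461 0.01081604 0.45543211] 0.0852576814157968
tool shift cm [-0.92  0.09 -0.11] turn -0.2 j6 2.03 R y,z [-0.235  0.972  0.005] [ 0.972  0.235 -0.001]
```

View pics/w17.png

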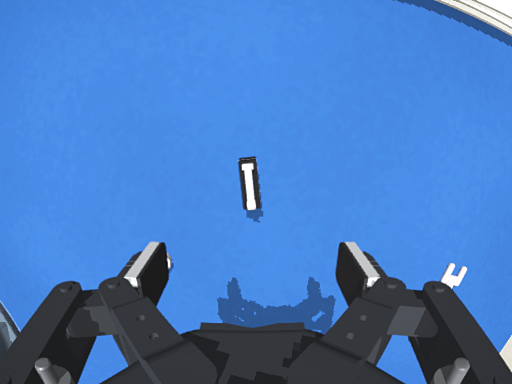

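View pics/w17c.png

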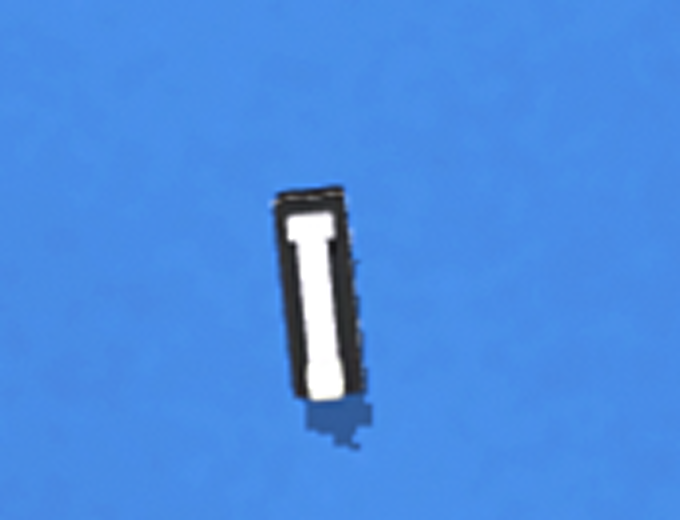

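The switch is at (250,184), turned about 6° in the picture, with its roller at the bottom end.

```bash
python3 - <<'E'
from h import *
c,s=load("w17.pkl");T,_=load("top0.pkl");S,_=load("side0.pkl")
im=c["color"].astype(int);m=((im.max(2)-im.min(2)<60)).astype(np.uint8);m[230:]=0;m[:140]=0;m[:,:200]=0;m[:,300:]=0
k,l,st,ce=cv2.connectedComponentsWithStats(m)
i=1+np.argmax(st[1:,4]);print(st[i],ce[i])
cn=cv2.findContours((l==i).astype(np.uint8),cv2.RETR_EXTERNAL,cv2.CHAIN_APPROX_NONE)[0][0][:,0]
for z in(.024,.03):
    W=wcast(c,s,cn,z)*1000;print(cv2.minAreaRect(W[:,:2].astype(np.float32)))
# body edges: cast left & right edge points (top edge of block, z=.024)
L=wcast(c,s,[(170+277/4,110+210/4),(170+297/4,110+395/4)],.024);Rr=wcast(c,s,[(170+346/4,110+205/4),(170+363/4,110+390/4)],.024)
for E in(L,Rr): d=E[0]-E[1];print(E.round(4),np.degrees(np.arctan2(d[1],d[0])))
# roller height: top+wrist
print("roller",tri([ray(S,(195.5,340)),wray(c,s,(170+325/4,110+385/4))]))
# other end of the lever mount (wide pad)
plan(s,[*( (L+Rr).mean(0)[:2]),.01])
E
python3 - <<'E'
import cv2
i=cv2.imread('pics/side0.png')[320:384,160:240];cv2.imwrite('pics/s1.png',cv2.resize(i,None,fx=8,fy=8,interpolation=2))
E
```

```text
[239 157  22  53 920] [249.35108696 182.97173913]
((478.807861328125, 409.2455749511719), (17.310075759887695, 52.38551712036133), 19.28656578063965)
((478.5321350097656, 410.6225891113281), (16.940753936767578, 51.267826080322266), 19.28655433654785)
[[0.4644 0.4272 0.024 ]
 [0.4797 0.3832 0.024 ]] 109.17704351511293
[[0.4802 0.4323 0.024 ]
 [0.4954 0.3883 0.024 ]] 109.07348621392465
roller (array([0.48693941, 0.38834308, 0.02309687]), [np.float64(0.0015549560857426555), np.float64(0.001554956085742481)])
tool shift cm [15.18 28.35 56.12] turn None j6 2.03 R y,z [-0.235  0.972  0.005] [ 0.972  0.235 -0.001]
```

View pics/s1.png

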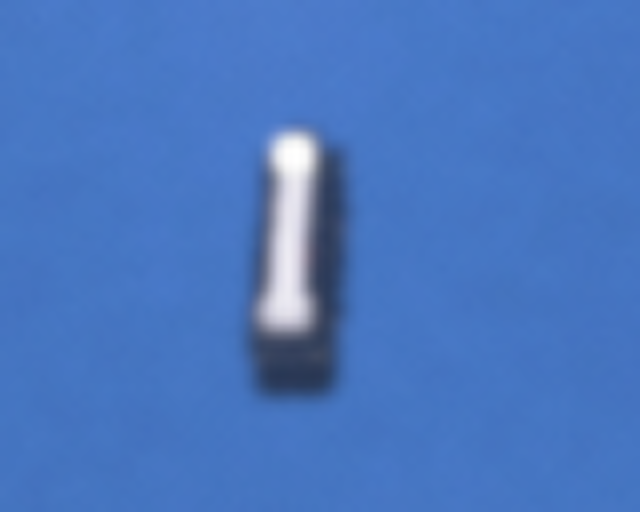

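Request:
{"name": "drive_tool", "arguments": {
  "series": [
    [0, 0, 0, -5.6, -1],
    [4.5, 0.1, -0.15, 0, -1],
    [4.0, 0, 0, 0, -1],
    [2.5, 0, 0, 0, -1],
    [0, 0, 0, 0, -0.5],
    [0, 0, 0, 0, -0.2]
  ]
}}

```text
clock: 30.5
eef_pos: [0.4799, 0.4089, 0.0522]
eef_rot: [-0.117, 0.697, 0.12, 0.697]
ft_force: [0.5, -0.3, 0.7]
finger_gap: 0.0522
```

```bash
python3 - <<'E'
from h import *
c,s=shot("w18");print(s["eef_pos"],s["ft_force"],s["finger_gap"])
t=np.radians(19.2);plan(s,[.4796,.4077,.01],[np.cos(t),np.sin(t)])
E
```

```text
[0.47989894 0.40887648 0.05221   ] [ 0.48195902 -0.27616382  0.65632525] 0.052207526975037694
tool shift cm [ 4.22 -0.12 -0.07] turn 0.1 j6 1.94 R y,z [-0.331  0.944  0.005] [0.944 0.331 0.001]
```

View pics/w18.png

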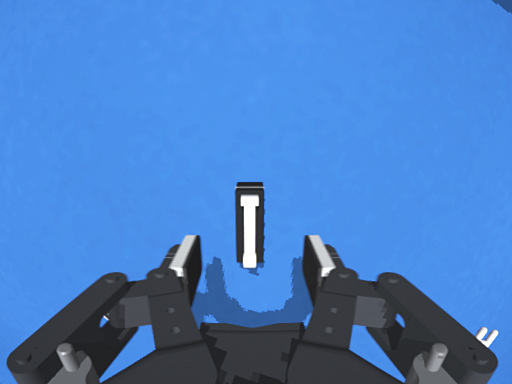

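Switch is square between the jaws at (250,225). Checking its height from the two wrist views.

```bash
python3 - <<'E'
from h import *
a,sa=load("w17.pkl");b,sb=load("w18.pkl")
print("block far edge",tri([wray(a,sa,(247.5,160.3)),wray(b,sb,(250,186.5))]))
print("lever pad",tri([wray(a,sa,(247.75,166.5)),wray(b,sb,(250,200))]))
print("roller",tri([wray(a,sa,(170+325/4,110+388/4)),wray(b,sb,(250,261))]))
E
```

```text
block far edge (array([0.4722308 , 0.42785283, 0.00136322]), [np.float64(0.00021146363752810437), np.float64(0.0002114636375282793)])
lever pad (array([0.47325825, 0.42568734, 0.02563277]), [np.float64(7.86817380909335e-05), np.float64(7.868173809080354e-05)])
roller (array([0.48606251, 0.38820176, 0.02853657]), [np.float64(0.0003586716129079542), np.float64(0.00035867161290806)])
```

Request:
{"name": "drive_tool", "arguments": {
  "series": [
    [2.2, -0.1, -0.05, 0, -0.2],
    [1.4, 0, 0, 0, -0.2],
    [0.6, 0, 0, 0, -0.2],
    [0, 0, 0, 0, 0],
    [0, 0, 0, 0, 0.2]
  ]
}}

```text
clock: 31.18
eef_pos: [0.4795, 0.4078, 0.0096]
eef_rot: [-0.117, 0.697, 0.121, 0.697]
ft_force: [-0.3, -0.4, -0.2]
finger_gap: 0.0345
```

Request:
{"name": "drive_tool", "arguments": {
  "series": [
    [0, 0, 0, 0, 1],
    [0, 0, 0, 0, 1],
    [0, 0, 0, 0, 1],
    [0, 0, 0, 0, 1],
    [0, 0, 0, 0, 1],
    [0, 0, 0, 0, 1]
  ]
}}

```text
clock: 31.92
eef_pos: [0.4795, 0.4078, 0.0097]
eef_rot: [-0.117, 0.697, 0.121, 0.697]
ft_force: [-0.3, -0.5, 6.0]
finger_gap: 0.0161
```

Request:
{"name": "drive_tool", "arguments": {
  "series": [
    [-0.5, 0, 0, 0, 1],
    [-2, 0, 0, 0, 1],
    [-4, 0, 0, 0, 1],
    [-4.5, 0, 0, 0, 1],
    [0, 0, 0, 0, 1],
    [0, 0, 0, 0, 1]
  ]
}}

```text
clock: 32.67
eef_pos: [0.4792, 0.4069, 0.1186]
eef_rot: [-0.117, 0.697, 0.121, 0.697]
ft_force: [-0.2, -1.2, -0.5]
finger_gap: 0.016
```

```bash
python3 - <<'E'
from h import *
c,s=shot("w19");print(s["eef_pos"],s["ft_force"],s["finger_gap"])
plan(s,[.5318,-.0949,.0167],[.313,.95])
E
```

```text
[0.47915968 0.40689988 0.11859751] [-0.18385349 -1.19246511 -0.53597771] 0.015986681093937766
tool shift cm [  9.96 -49.13 -11.67] turn -52.4 j6 1.93 R y,z [-0.332  0.943  0.005] [ 0.943  0.332 -0.   ]
```

View pics/w19.png

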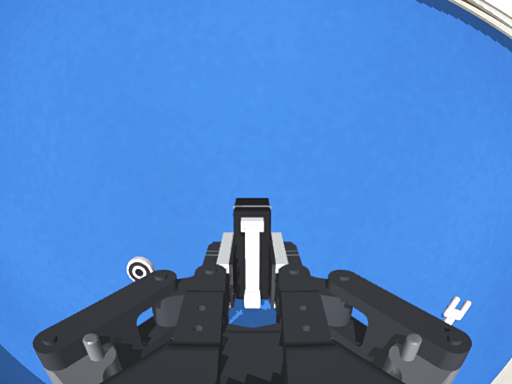

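Switch held upright at (252,250). Carrying it over.

Request:
{"name": "drive_tool", "arguments": {
  "series": [
    [0, -3, -0.7, 0, 1],
    [0, -5, -1.2, 0, 1],
    [0, -5, -1.2, 0, 1],
    [0, -5, -1.2, 0, 1],
    [0, -5, -1.2, 0, 1],
    [0, -5, -1.2, 0, 1],
    [0, -5, -1.2, 0, 1],
    [0, -5, -1.2, 0, 1]
  ]
}}

```text
clock: 33.72
eef_pos: [0.5187, 0.0167, 0.1161]
eef_rot: [-0.117, 0.698, 0.121, 0.696]
ft_force: [0.8, 0.1, -0.2]
finger_gap: 0.016
```

Request:
{"name": "drive_tool", "arguments": {
  "series": [
    [0, -5, -1.2, 0, 1],
    [0, -4, -0.9, 0, 1],
    [0, 0, 0, -10, 1],
    [0, 0, 0, -10, 1],
    [0, 0, 0, -10, 1],
    [0, 0, 0, -10, 1],
    [0, 0, 0, -10, 1],
    [0, 0, 0, -2.4, 1]
  ]
}}

```text
clock: 34.72
eef_pos: [0.5287, -0.0734, 0.1155]
eef_rot: [-0.413, 0.572, 0.418, 0.572]
ft_force: [0.5, 0.5, -0.5]
finger_gap: 0.0157
```

```bash
python3 - <<'E'
from h import *
c,s=shot("w20");print(s["eef_pos"],s["ft_force"],s["finger_gap"])
plan(s,[.5318,-.0949,.0167],[.313,.95])
E
```

```text
[ 0.52871579 -0.0733856   0.11546741] [ 0.48909277  0.51501119 -0.46883998] 0.01570083769719107
tool shift cm [ 9.87 -1.01 -1.98] turn 0.2 j6 0.17 R y,z [-0.951  0.309  0.005] [0.31  0.951 0.003]
```

View pics/w20.png

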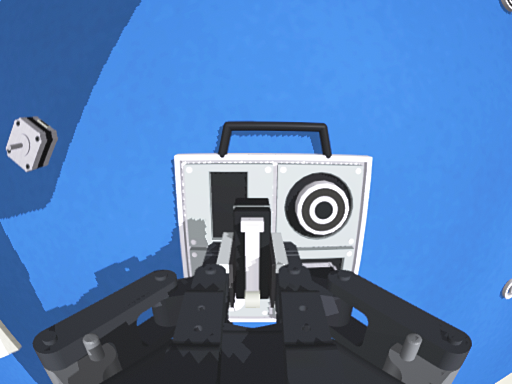

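Request:
{"name": "drive_tool", "arguments": {
  "series": [
    [0, -1.0, -2.0, 0, 1],
    [3, 0, 0, 0, 1],
    [3, 0, 0, 0, 1],
    [1.8, 0, 0, 0, 1],
    [0.6, 0, 0, 0, 1],
    [0, 0, 0, 0, 1],
    [0, 0, 0, 0, 1]
  ]
}}

```text
clock: 35.65
eef_pos: [0.5331, -0.0953, 0.0333]
eef_rot: [-0.413, 0.572, 0.416, 0.574]
ft_force: [0.1, 0.2, -1.1]
finger_gap: 0.0158
```

```bash
python3 - <<'E'
from h import *
c,s=shot("w21");print(s["eef_pos"],s["ft_force"],s["finger_gap"])
plan(s,[.5318,-.0949,.0167],[.313,.95])
E
```

```text
[ 0.5330777  -0.09532167  0.03325717] [ 0.0627108   0.22370124 -1.0707613 ] 0.01584613837613412
tool shift cm [ 1.66  0.13 -0.01] turn -0.0 j6 0.14 R y,z [-0.95   0.313  0.002] [0.313 0.95  0.004]
```

View pics/w21.png

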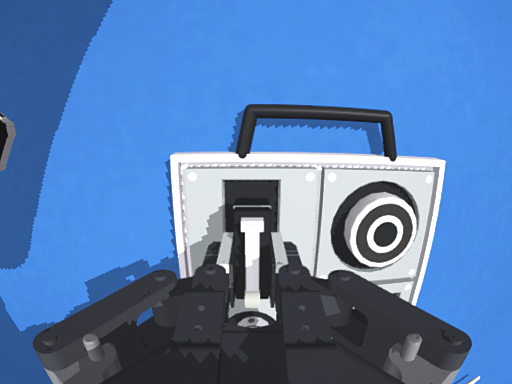

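Centred in the oblong pocket at (252,215), with the wide margin lengthways. Final slow descent.

Request:
{"name": "drive_tool", "arguments": {
  "series": [
    [0.6, 0.1, 0, 0, 1],
    [0.5, 0, 0, 0, 1],
    [0.3, 0, 0, 0, 1],
    [0.1, 0, 0, 0, 1],
    [0, 0, 0, 0, 1],
    [0, 0, 0, 0, 1]
  ]
}}

```text
clock: 36.45
eef_pos: [0.5318, -0.0949, 0.0177]
eef_rot: [-0.413, 0.572, 0.416, 0.573]
ft_force: [0.3, 0.3, 0.9]
finger_gap: 0.016
```

Request:
{"name": "drive_tool", "arguments": {
  "series": [
    [0.15, 0, 0, 0, 1],
    [0, 0, 0, 0, 1],
    [0, 0, 0, 0, 1]
  ]
}}

```text
clock: 36.83
eef_pos: [0.5319, -0.0949, 0.0167]
eef_rot: [-0.413, 0.572, 0.416, 0.574]
ft_force: [-2.5, 0.4, 9.9]
finger_gap: 0.0159
```

Request:
{"name": "drive_tool", "arguments": {
  "series": [
    [0, 0, 0, 0, 0.55],
    [0, 0, 0, 0, 0.4],
    [0, 0, 0, 0, 0.2],
    [0, 0, 0, 0, 0.1],
    [-2, 0, 0, 0, 0.1],
    [-4, 0, 0, 0, 0.1],
    [-5, 0, 0, 0, 0],
    [-5, 0, 0, 0, -0.5]
  ]
}}

```text
clock: 37.83
eef_pos: [0.5316, -0.0955, 0.1776]
eef_rot: [-0.413, 0.572, 0.416, 0.573]
ft_force: [0.3, 0.1, 0.7]
finger_gap: 0.0599
```

Request:
{"name": "drive_tool", "arguments": {
  "series": [
    [0, -5, 0, 0, -1],
    [0, -4, 0, 0, -1],
    [0, 0, 0, 0, -1]
  ]
}}

```text
clock: 38.2
eef_pos: [0.6188, -0.1244, 0.1746]
eef_rot: [-0.413, 0.573, 0.416, 0.573]
ft_force: [-0.4, 0.1, -0.8]
finger_gap: 0.0851
```

```bash
python3 - <<'E'
from h import *
from workcell import manip
c,s=shot("w22");print(s["clock"],s["eef_pos"],s["ft_force"],s["finger_gap"])
x=manip.capture("side")["color"];cv2.imwrite("pics/side1.png",cv2.resize(x[140:240,170:300,::-1],None,fx=5.5,fy=5.5,interpolation=2))
t=manip.capture("top")["color"];cv2.imwrite("pics/top1.png",t[:,:,::-1])
E
```

```text
38.2 [ 0.61882136 -0.12438103  0.17455261] [-0.39586725  0.08162385 -0.80938856] 0.08506071471958211
```

View pics/w22.png

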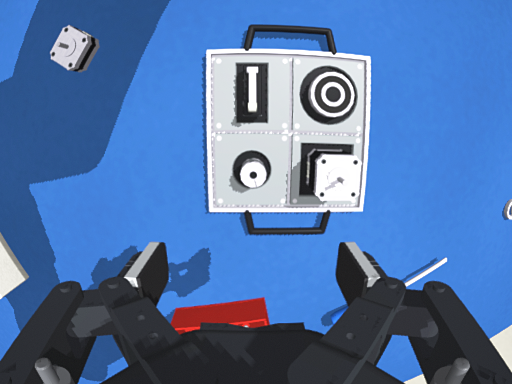

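View pics/side1.png

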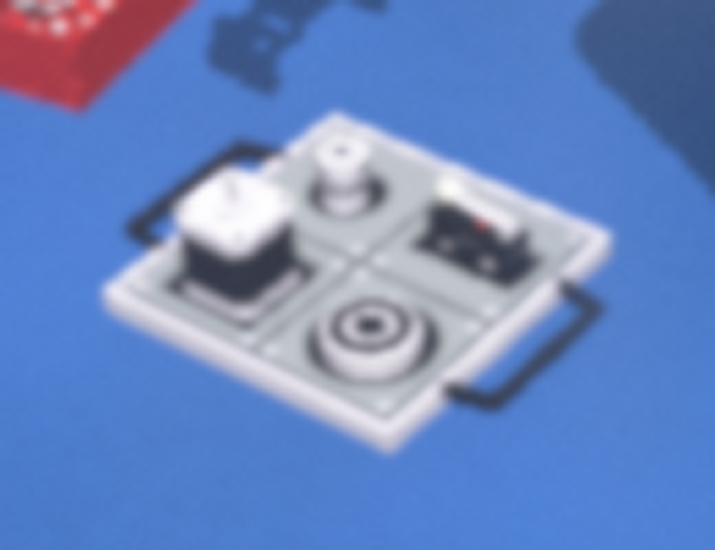

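View pics/top1.png

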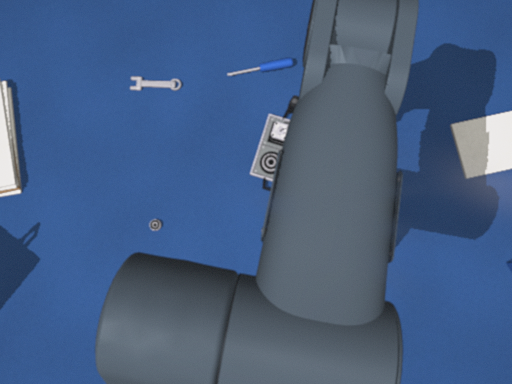

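Wrist view: all four parts are inside their pockets (switch (252,92), bearing (328,95), coupling (252,172), motor (333,172)). The side view shows them upright and flat with the lever up. The arm is clear, so I'm handing in.

```bash
python3 -c "
from workcell import manip
print(manip.close_job())"
```

```text
the job is handed in; nothing more can be done
None
```

The kit is made up and handed in at about 38 s, of the 109 s allowed. The parts went in as asked: long motor upright in the square nest, large bearing flat in the wide round nest, coupling on end in the narrow round nest, switch lever up and lengthways in the oblong nest. Each was lowered until the wrist force showed contact with the floor (6–10 N, within about 0.5 mm of the predicted height) and only then released.

**Last checks:** the final wrist and side pictures show all four parts seated in their pockets, upright or flat, with the open gripper about 17 cm above the table and touching nothing. I never moved the short motor or the small bearing. The short motor is in view in the last wrist picture and the small bearing in the last top picture.

**Checks that disagreed:**
- **Finger gap:** it read 1–3 mm below the parts' true widths; for the bearing it was 44 mm against 47 mm. That is probably finger compliance, and every part stayed level and firmly held.
- **Heights:** some two-view measurements were poor. The motor top came out at 58 mm from one pair of views and 48 mm from another. Two of the three points on the switch (block edge, roller) were well off, and only its lever mount (26 mm) was plausible. I relied on the consistent values and on the floor contact.
- **Top camera:** in its last picture the arm hides half the tray.

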